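Gauge two lead-screw spindles by thread pitch

ROBOT

A 6-joint arm with a two-finger parallel gripper is mounted at the origin on a cart in front of the work surface, level with it; the furniture and walls round the work are solid. World frame = base frame: x ahead of the robot, y to its left, z up, the work surface at z = 0. Lengths are in m, angles in rad, forces in N, time in s.
With the tool pointing down it reaches from about 0.375 to 0.9 m from the base axis. Payload 3.1 kg.
Tool frame: the origin (TCP) lies on the centre line of the jaws, within the pads' length; the fingertips stand 25 mm ahead of it and the grasp point (between the pads) lies 6 mm ahead of it (robot.nose_length is the y of the fingertips in the tool frame, in m); y points along the fingers, z is the direction in which the jaws open and shut, and the axes are right-handed (so a half turn about y gives the same grasp; the last joint's range is limited). The gripper opens to 87 mm and grips with 3 to 60 N. Pads are 19 mm wide; open, the fingers measure 117 mm over their backs; the gripper's body (75 mm by 190 mm) begins 51 mm behind the grasp point.
Start: joints at [0.952, 0.527, 1.433, -0, 1.181, -0.178], TCP at [0.267, 0.565, 0.248] pointing down, gripper open.
Joint ranges: [-3.08, 3.08], [-0.75, 2.2], [0.22, 2.44], [-1.43, 4.57], [0, 2.65], [-2.85, 2.85]. Speed limits (rad/s): [2.79, 2.79, 3.14, 3.14, 3.14, 3.14].

INTERFACE

Orientations are given as a unit quaternion [x, y, z, w].
In Python, from rig import robot, eyes, ticket gives the robot as it stands.
- The arm moves only by the tool play_rows, never from a script. Its argument "series" is a list of rows, each a list of 7 numbers: the opening, from 0 (shut) to 1 (fully open), then the shift along the tool's x, y, z scaled (see below), then the turn, a rotation vector about the tool's x, y, z scaled (see below). In form: [[claw, dx, dy, dz, ax, ay, az], ...]. A call has 1 to 12 rows; each row shifts and turns the commanded pose from where the row before left it, along the tool's axes as they then stand; what a row does not reach is not made up. The controller multiplies each number of a shift by 100 mm and each number of a turn by 180 degrees. A row lasts 1/12 s, in which the tool goes at most 41.7 mm and 7.16 degrees, less where a joint would pass 70% of its speed; a pose out of reach is approached as far as the arm can. A call with a number of a shift or a turn outside -1 to 1 is refused whole. A call with a gripper value outside its range is refused whole. The fingers move at their own pace and stop on an object; "grip_force" is the grip in N (left out, the last holds). Time passes only in rows, so rows that do not move let the fingers close. It gives the time, the measured TCP pose, the force and the opening at its end, in the units of the state.
- robot.get_obs(): the state, without advancing time (a new reading comes with each control period).
- eyes.camera(name): name is "side" or "top"; returns the picture (480x640x3 uint8, red, green, blue); there is no depth.
- eyes.camera_params(name): a dict with "K" (3x3 intrinsics, pixels), "rvec" (rotation vector, rad) and "tvec" (3), from world to camera coordinates, as OpenCV has them. Camera axes: x right, y down, z forward; pixel columns grow to the right and rows downward; lengths in m; the calibration is good to about 2 mm. A picture is of the moment at which its call begins. camera_params takes no time and is no camera call.
- ticket.hand_in(): hands the job in, once; it reports no verdict.
The state is a dict: "time": time; "q": joint angles; "joint_velocities": joint speeds; "joint_torque": joint torques, N m; "position": TCP position; "tool_rot": TCP orientation; "ft_force": force on the tool from outside, world axes, zero at the start; "moment": the same for the moment, N m; "grip_width": finger opening in m.
Only numpy, scipy, OpenCV 4.12 (cv2) and the standard library are available. Lean on these libraries where they do the work, as an engineer would, in place of code of your own. Each camera call takes 0.05 s, during which the arm holds its last target.

TASK

Two steel spindles lie in the pigeonhole rack with their square ends inside: sort them by thread pitch, bedding each in the gauge cradle whose notched plate has its pitch, thread about centred over the plate, so that the teeth go fully into the thread all along and it nowhere rides up on them. The rack's roof covers the square ends and the cradle's cheeks leave no room for fingers round the thread, so each spindle has to be put down and taken again another way. Leave the bottle, the tape measure and the sanding stick where they are.

Things in the scene. Friction and masses are not known exactly. Their poses are not given: they have to be found in the camera images.
- spindle_a_thread (a point): Coarse spindle: steel, 148 mm long, 0.44 to 0.69 kg; right-hand trapezoidal thread, 10 mm pitch, 32 mm diameter, grooves 5.5 mm deep. Point: middle of the thread, on the axis, 17 mm above the bench as it lies; x axis towards the square end, z up. Along x in mm: end collar (34 mm round) -54 to -48, thread -48 to 48, neck (26 mm) to 60, square to 94. Where the crests lie is not known: feel for it.
- spindle_a_square (a point): Middle of the coarse spindle's square end (34 x 34 mm, 34 mm long, bored out, on which it lies flat), on the axis, 77 mm from the middle of the thread; axes as for spindle_a_thread. The spindle's centre of mass lies 17 mm from mid-thread towards the square.
- spindle_b_thread (a point): Fine spindle: same shape and sizes as spindle_a, but its thread has 7 mm pitch and grooves 4 mm deep. Point: middle of the thread, on the axis; x axis towards the square end, z up.
- spindle_b_square (a point): Middle of the fine spindle's square end, on the axis, 77 mm from the middle of the thread; axes as for spindle_b_thread.
- rack_mouth (a point): Fixed plywood rack, 214 wide, 68 deep, 58 mm high, no floor: two cells 93 wide, 49 mm high, centred 51 mm either side, roofed, open in front. Point: on the bench, middle of the mouth; x axis into the rack, y along its front. One spindle in each cell (either in either), square end under the roof, thread sticking out, mid-thread 52 to 64 mm in front of the mouth, nearly square to it.
- gauge_a_seat (a point): Coarse gauge: fixed wooden cradle, 116 x 62 mm; trough 37 mm wide along x, open-ended, bevelled to 51 mm at the cheek tops. On its floor a 5 mm thick notched plate, 7 teeth up, 10 mm pitch, 5 mm tall. Point: mid-thread of a bedded spindle, on its axis, 50 mm above the bench, 10 mm below the cheek tops. It beds every 10 mm along x, square out at either end; on tooth tips it rides 5 mm higher.
- gauge_b_seat (a point): Fine gauge: the same cradle, but 9 teeth of 7 mm pitch, 3.6 mm tall: a spindle beds every 7 mm along x, rides 3.6 mm higher on the tips. Point as for gauge_a. In both, the plate sits tight in its kerf, its middle up to 3.5 mm off this point along x: where the teeth are must be felt. The two gauges stand parallel, 100 mm apart, either one on the left, on a board 12 mm thick, 126 mm along x and 190 mm along y.
- bottle: Aluminium bottle, 51 mm diameter, 166 mm tall, standing upright on the far side of the bench between the rack and the gauges; a bystander. Origin under its centre.
- tape: Pocket tape measure, 32 x 70 x 54 mm, in front of the gauges; a bystander. Origin under its centre.
- stick: Black sanding stick lying flat, 18 x 130 x 10 mm, left of the gauges; a bystander. Origin under its centre.
Things that resemble listed ones, but are neither listed nor needed, are in the scene too. What is shaped like the part that bears spindle_a_thread but red is not meant.

How it is judged:
By the outcome, as a careful person would: the job done as asked, in the order asked, and still so for the second after the job is handed in, with the robot touching nothing.
It also fails if it takes over 64 s, if anything falls off the work surface, if the arm or the gripper's body presses on something with over 40 N, if the wrist force passes 120 N, or if a joint passes its speed limit or range.

## Working session

There is one attempt and no reset: what is moved stays moved. The work goes in short steps, Python scripts to look and compute and a tool call to move; the robot and the scene stay as the last step left them, time stands still between calls to the robot, and variables do not carry over. Pictures are saved under pics/ and viewed, and the job is handed in when it is done.

Besides the shell and the picture viewer there is one more tool, called as name(argument=value, ...), one argument or row to a line, values as JSON. play_rows: Moves the arm, as the interface text tells. Its arguments: {"type":"object","properties":{"series":{"type":"array","items":{"type":"array","items":{"type":"number"}}},"grip_force":{"type":"number"}},"required":["series"]}

```bash
ls; mkdir -p pics; python3 - <<'E'
from rig import robot, eyes, ticket
import cv2
o=robot.get_obs(); print(o)
for n in ("side","top"):
    cv2.imwrite(f"pics/{n}0.png",eyes.camera(n)[:,:,::-1]); print(n,eyes.camera_params(n))
E
```

```text
pics
{'time': 0.0, 'q': array([ 9.51499724e-01,  5.28475357e-01,  1.43390924e+00, -1.31743113e-06,
        1.18138329e+00, -1.78451931e-01]), 'joint_velocities': array([-0.00071328, -0.0006033 , -0.00181967, -0.00057811,  0.00095317,
       -0.00113512]), 'joint_torque': array([ 5.38171607e-04, -4.40034628e+01, -1.76594728e+01,  6.32765167e-02,
        5.83184778e-02, -1.65400597e-04]), 'position': array([0.26623466, 0.56470668, 0.24656372]), 'tool_rot': array([ 0.69070696, -0.1549011 ,  0.15430451, -0.68928924]), 'ft_force': array([-0.23098773, -0.04445037,  0.15694476]), 'moment': array([-0.0269732 ,  0.00879678,  0.01918591]), 'grip_width': 0.0870823302544995}
side {'K': array([[583.7863222 ,   0.        , 326.89283032],
       [  0.        , 583.7863222 , 240.24026995],
       [  0.        ,   0.        ,   1.        ]]), 'rvec': array([ 1.93986815, -0.81794327,  0.5189978 ]), 'tvec': array([-0.33904807,  0.28515239,  0.99229826])}
top {'K': array([[566.30258212,   0.        , 319.33386696],
       [  0.        , 566.30258212, 242.86232881],
       [  0.        ,   0.        ,   1.        ]]), 'rvec': array([ 2.13356444, -1.6426806 ,  0.44684294]), 'tvec': array([-0.0819154 ,  0.50108482,  1.00532802])}
```

View pics/side0.png

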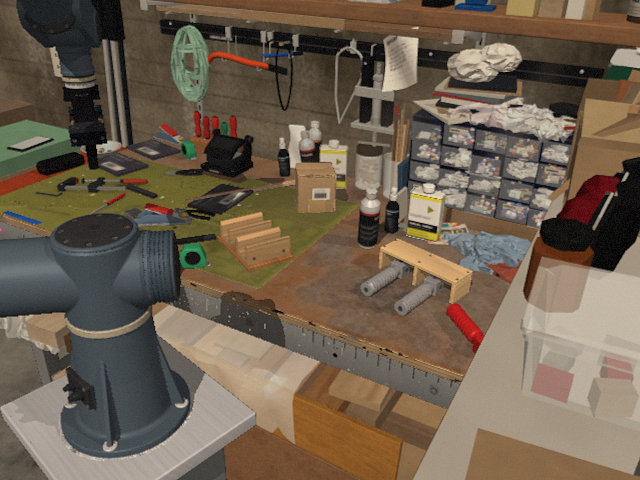

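View pics/top0.png

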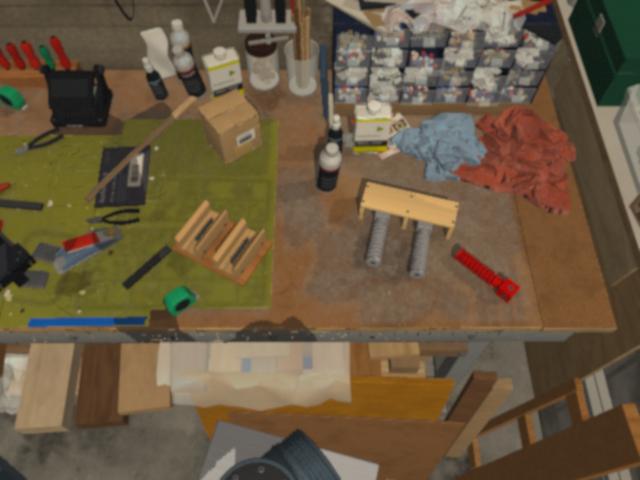

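Red spindle at top (487,275) is the excluded look-alike; grey spindles at top (376,240) and (420,250) are the ones meant. Gauges at top (222,240). I'll enlarge these now.

```bash
python3 - <<'E'
import cv2
def crop(src,x0,y0,x1,y1,f,out):
    im=cv2.imread(src)[y0:y1,x0:x1]; cv2.imwrite(out,cv2.resize(im,None,fx=f,fy=f,interpolation=cv2.INTER_CUBIC))
crop("pics/top0.png",345,175,475,285,6,"pics/t_rack.png")
crop("pics/top0.png",165,190,285,290,6,"pics/t_g.png")
crop("pics/side0.png",350,230,480,320,6,"pics/s_rack.png")
crop("pics/side0.png",210,200,300,280,8,"pics/s_g.png")
E
```

```text
(no output)
```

View pics/t_rack.png

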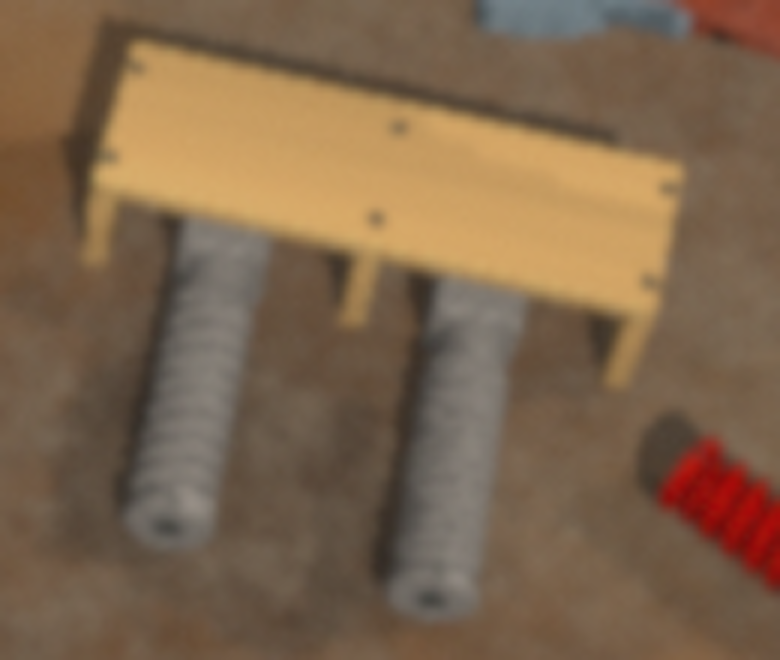

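View pics/t_g.png

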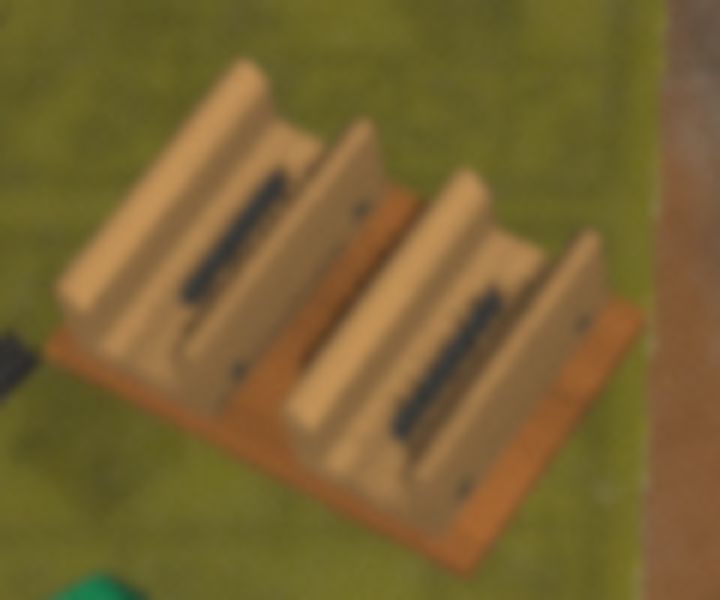

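View pics/s_rack.png

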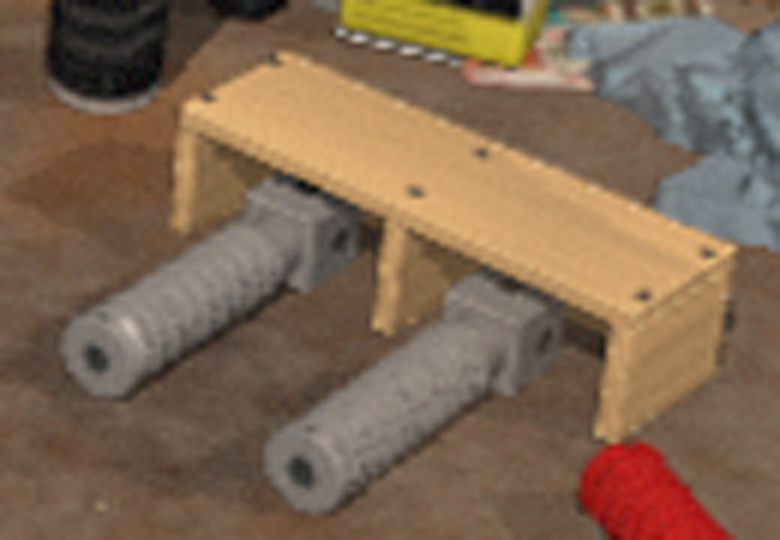

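View pics/s_g.png

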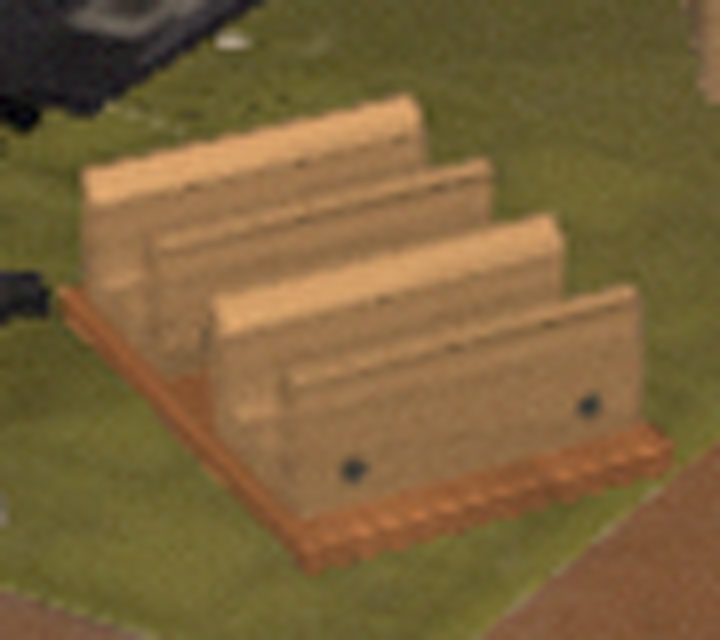

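```bash
cat > h.py <<'E'
import numpy as np, cv2
from rig import robot, eyes, ticket
from scipy.spatial.transform import Rotation as R
C={n:eyes.camera_params(n) for n in("side","top")}
def proj(n,P):
    c=C[n]; return cv2.projectPoints(np.atleast_2d(np.array(P,float)),c["rvec"],c["tvec"],c["K"],None)[0][:,0]
def ray(n,uv,z):
    c=C[n]; Rm=cv2.Rodrigues(c["rvec"])[0]; o=-Rm.T@c["tvec"]
    d=Rm.T@np.linalg.inv(c["K"])@np.array([uv[0],uv[1],1.]); return o+d*(z-o[2])/d[2]
def tri(uvs,uvt):
    A=[];b=[]
    for n,uv in(("side",uvs),("top",uvt)):
        c=C[n]; Rm=cv2.Rodrigues(c["rvec"])[0]; o=-Rm.T@c["tvec"]; d=Rm.T@np.linalg.inv(c["K"])@np.array([*uv,1.]); d/=np.linalg.norm(d)
        M=np.eye(3)-np.outer(d,d); A.append(M); b.append(M@o)
    return np.linalg.solve(sum(A),sum(b))
E
python3 - <<'E'
from h import *
t=lambda x,y,x0,y0,f:(x0+(x+.5)/f-.5,y0+(y+.5)/f-.5)
T=lambda x,y:t(x,y,345,175,6); S=lambda x,y:t(x,y,350,230,6)
G=lambda x,y:t(x,y,165,190,6); H=lambda x,y:t(x,y,210,200,8)
for n,c in C.items():
    Rm=cv2.Rodrigues(c["rvec"])[0]; print(n,-Rm.T@c["tvec"])
# roof corners z=.058: top view FL,FR,BR,BL
print("roof top", [ray("top",T(*p),.058).round(4)[:2] for p in((92,185),(655,312),(685,165),(133,40))])
print("roof side", [ray("side",S(*p),.058).round(4)[:2] for p in((182,118),(620,316),(735,247),(275,52))])
print("board top", [ray("top",G(*p),.012).round(4)[:2] for p in((45,350),(465,572),(643,312))])
print("board side", [ray("side",H(*p),.012).round(4)[:2] for p in((65,290),(310,550),(668,440))])
print("collar ends: side",[ray("side",S(*p),.017).round(4)[:2] for p in((95,355),(302,472))])
print("top",[ray("top",T(*p),.017).round(4)[:2] for p in((168,526),(432,598))])
E
```

```text
side [-0.31425572 -0.74283329  0.7282605 ]
top [-0.04914589 -0.09280792  1.12136164]
roof top [array([ 0.6668, -0.0037]), array([ 0.6652, -0.2166]), array([ 0.7334, -0.2184]), array([ 0.7366, -0.0042])]
roof side [array([ 0.6594, -0.0133]), array([ 0.6584, -0.2163]), array([ 0.7307, -0.2201]), array([ 0.7303, -0.0049])]
board top [array([0.4767, 0.3835]), array([0.4294, 0.2017]), array([0.5501, 0.1717])]
board side [array([0.4776, 0.3786]), array([0.429 , 0.1964]), array([0.5501, 0.1702])]
collar ends: side [array([ 0.5534, -0.0607]), array([ 0.5477, -0.1615])]
top [array([ 0.554 , -0.0606]), array([ 0.5496, -0.1598])]
```

```bash
cat > ov.py <<'E'
from h import *
def box(c,yaw,x0,x1,y0,y1,z0,z1):
    a=np.array([np.cos(yaw),np.sin(yaw),0]);b=np.array([-np.sin(yaw),np.cos(yaw),0]);c=np.array([c[0],c[1],0])
    V=[c+a*x+b*y+[0,0,z] for z in(z0,z1) for x,y in((x0,y0),(x1,y0),(x1,y1),(x0,y1))]
    return [(V[i],V[j]) for i,j in((0,1),(1,2),(2,3),(3,0),(4,5),(5,6),(6,7),(7,4),(0,4),(1,5),(2,6),(3,7))]
def draw(n,src,segs,x0,y0,x1,y1,f,out):
    im=cv2.resize(cv2.imread(src)[y0:y1,x0:x1],None,fx=f,fy=f,interpolation=cv2.INTER_CUBIC)
    for s,col in segs:
        p=proj(n,s); p=((p-[x0,y0]+.5)*f-.5)
        cv2.line(im,tuple(int(v) for v in p[0].round()),tuple(int(v) for v in p[1].round()),col,1,cv2.LINE_AA)
    cv2.imwrite(out,im)
def spin(c,yaw,zc=.017):
    L=box(c,yaw,-.054,-.048,-.017,.017,zc-.017,zc+.017)+box(c,yaw,.060,.094,-.017,.017,zc-.017,zc+.017)
    a=np.array([np.cos(yaw),np.sin(yaw),0]);b=np.array([-np.sin(yaw),np.cos(yaw),0]);c=np.array([c[0],c[1],zc])
    for y in(-.016,.016): L.append((c-.048*a+y*b,c+.048*a+y*b))
    return L
def gauge(c,yaw,z0=.012):
    L=box(c,yaw,-.058,.058,-.031,-.0255,.012,.060)+box(c,yaw,-.058,.058,.0255,.031,.012,.060)
    return L
E
cat > ov1.py <<'E'
from ov import *
gy=np.radians(-14.2); bc=np.array([.5135,.276]); rk=(.664,-.1105); ry=np.radians(.3)
A=((.6077,-.0603),np.radians(2)); B=((.603,-.1605),np.radians(1))
b=np.array([-np.sin(gy),np.cos(gy)])
G=[(s,(0,0,255)) for s in box(bc,gy,-.063,.063,-.095,.095,0,.012)]
for k in(1,-1): G+=[(s,(255,0,0)) for s in gauge(bc+k*.05*b,gy)]
K=[(s,(0,0,255)) for s in box(rk,ry,0,.068,-.107,.107,0,.058)]
for s in(A,B): K+=[(q,(0,255,0)) for q in spin(*s)]
import sys; k=sys.argv[1]
draw("top","pics/top0.png",K,345,175,475,285,6,f"pics/ok_t{k}.png")
draw("side","pics/side0.png",K,350,230,480,320,6,f"pics/ok_s{k}.png")
draw("top","pics/top0.png",G,165,190,285,290,6,f"pics/og_t{k}.png")
draw("side","pics/side0.png",G,210,200,300,280,8,f"pics/og_s{k}.png")
def st(a,b): 
    a=cv2.imread(a);b=cv2.imread(b); h=min(a.shape[0],b.shape[0]); return a,b
E
python3 ov1.py 1
```

```text
(no output)
```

View pics/ok_t1.png

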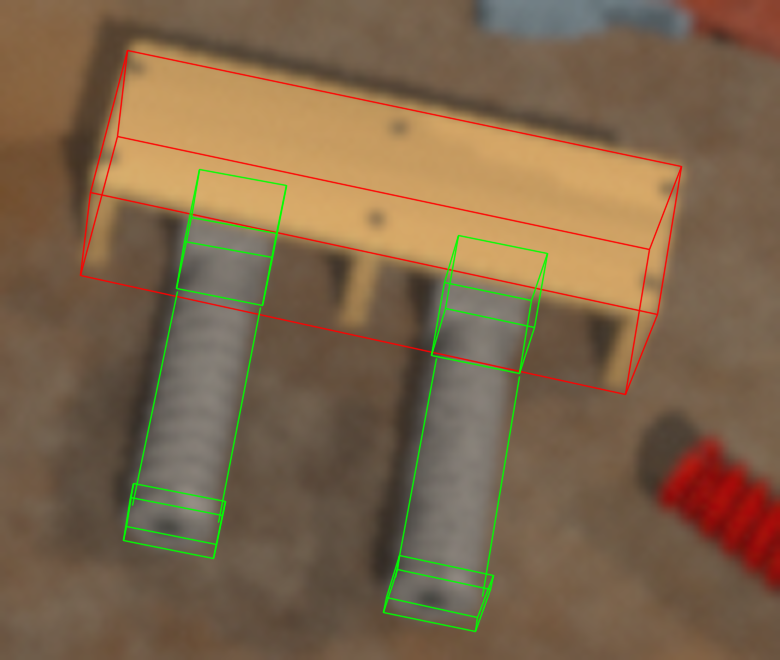

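View pics/ok_s1.png

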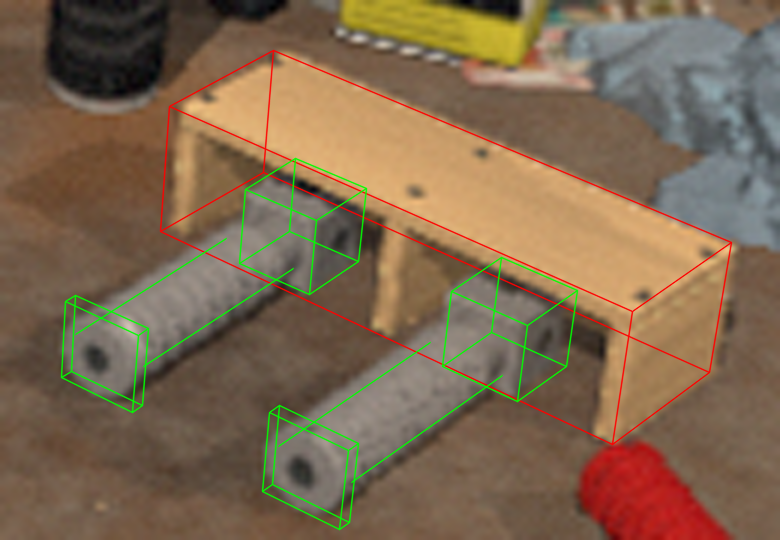

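View pics/og_t1.png

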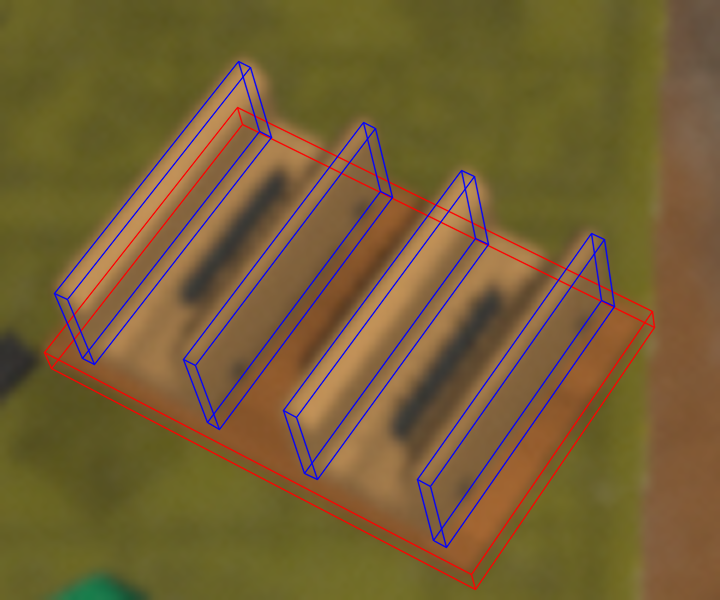

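View pics/og_s1.png

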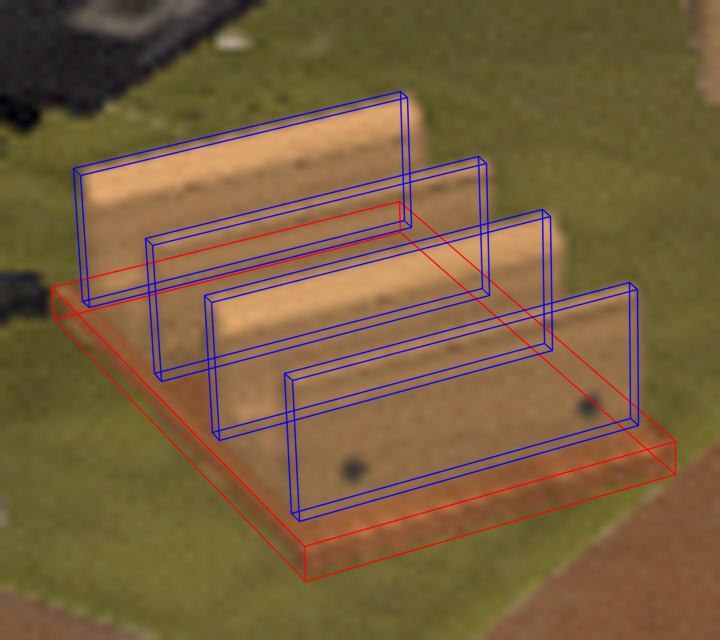

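```bash
python3 - <<'E'
from h import *
import numpy as np
S={"L":((.6077,-.0603),2),"R":((.603,-.159),1)}
im={n:cv2.imread(f"pics/{n}0.png",0).astype(np.float32) for n in("side","top")}
for n in("top","side"):
  for k,(c,yw) in S.items():
    yw=np.radians(yw);a=np.array([np.cos(yw),np.sin(yw),0]);b=np.array([-a[1],a[0],0])
    xs=np.arange(-.046,.046,.0005); res={}
    strips=[]
    for th in np.radians(np.arange(-60,61,5)+(0 if n=="top" else -30)):
        P=np.array([[*c,.017]])+xs[:,None]*a+.014*(np.sin(th)*b+np.cos(th)*np.array([0,0,1]))
        p=proj(n,P).astype(np.float32)
        s=cv2.remap(im[n],p[None,:,0],p[None,:,1],cv2.INTER_CUBIC)[0]; strips.append(s)
    best={}
    for pit in np.arange(4.5,14.1,.5):
        pw=0
        for s in strips:
            t=np.polyval(np.polyfit(xs,s,4),xs); w=np.hanning(len(xs))
            pw+=abs(np.sum((s-t)*w*np.exp(2j*np.pi*xs*1000/pit)))**2
        best[pit]=pw
    m=max(best.values()); print(n,k,{float(p):round(float(v/m),2) for p,v in best.items()})
# plates: profile along x at plate top, both gauges
gy=np.radians(-14.2); bc=np.array([.5135,.276]); a=np.array([np.cos(gy),np.sin(gy)]);b=np.array([-a[1],a[0]])
for k in(1,-1):
    xs=np.arange(-.055,.055,.0005)
    M=[]
    for y in np.arange(-.008,.0081,.001):
        P=np.c_[bc+k*.05*b+xs[:,None]*a+y*b,np.full(len(xs),.037)]
        p=proj("top",P).astype(np.float32); M.append(cv2.remap(im["top"],p[None,:,0],p[None,:,1],cv2.INTER_CUBIC)[0])
    M=np.array(M); m=M[:, 80:140].mean(1); i=m.argmin(); s=M[max(i-1,0):i+2].mean(0); lo=s[70:150].mean(); hi=np.median(np.r_[s[20:35],s[-35:-20]])
    th=(lo+hi)/2; idx=np.where(s<th)[0]; print("gauge",k,"yoff",i-8,"lo hi",lo,hi, "edges",xs[idx[0]],xs[idx[-1]]); print(s[::4].round())
E
```

```text
top L {4.5: 0.0, 5.0: 0.0, 5.5: 0.0, 6.0: 0.0, 6.5: 0.0, 7.0: 0.01, 7.5: 0.01, 8.0: 0.01, 8.5: 0.03, 9.0: 0.24, 9.5: 0.74, 10.0: 1.0, 10.5: 0.74, 11.0: 0.31, 11.5: 0.09, 12.0: 0.1, 12.5: 0.2, 13.0: 0.29, 13.5: 0.31, 14.0: 0.3}
top R {4.5: 0.0, 5.0: 0.01, 5.5: 0.01, 6.0: 0.02, 6.5: 0.09, 7.0: 0.24, 7.5: 0.12, 8.0: 0.06, 8.5: 0.09, 9.0: 0.13, 9.5: 0.33, 10.0: 0.75, 10.5: 1.0, 11.0: 0.86, 11.5: 0.53, 12.0: 0.32, 12.5: 0.33, 13.0: 0.51, 13.5: 0.71, 14.0: 0.85}
side L {4.5: 0.0, 5.0: 0.0, 5.5: 0.01, 6.0: 0.03, 6.5: 0.04, 7.0: 0.07, 7.5: 0.05, 8.0: 0.02, 8.5: 0.04, 9.0: 0.22, 9.5: 0.68, 10.0: 1.0, 10.5: 0.88, 11.0: 0.55, 11.5: 0.29, 12.0: 0.17, 12.5: 0.13, 13.0: 0.14, 13.5: 0.16, 14.0: 0.18}
side R {4.5: 0.01, 5.0: 0.03, 5.5: 0.05, 6.0: 0.09, 6.5: 0.11, 7.0: 0.21, 7.5: 0.21, 8.0: 0.4, 8.5: 0.68, 9.0: 0.76, 9.5: 0.83, 10.0: 0.92, 10.5: 0.84, 11.0: 0.67, 11.5: 0.57, 12.0: 0.58, 12.5: 0.66, 13.0: 0.78, 13.5: 0.89, 14.0: 1.0}
gauge 1 yoff -2 lo hi 57.144287 122.66307 edges -0.029499999999999978 0.03450000000000008
[123. 123. 124. 124. 124. 123. 123. 122. 122. 122. 120. 115. 101.  82.
  66.  58.  57.  56.  56.  56.  57.  58.  58.  59.  56.  55.  54.  55.
  56.  57.  57.  58.  58.  58.  58.  59.  59.  59.  58.  57.  57.  56.
  58.  63.  73.  91. 109. 122. 132. 136. 138. 139. 138. 133. 120.]
gauge -1 yoff -1 lo hi 56.99832 126.80583 edges -0.038999999999999986 0.030500000000000076
[124. 124. 124. 124. 124. 123. 118. 108.  88.  69.  59.  58.  58.  58.
  59.  58.  58.  56.  56.  57.  58.  57.  58.  58.  57.  58.  57.  57.
  57.  58.  57.  54.  56.  58.  58.  57.  57.  57.  56.  57.  58.  65.
  76.  94. 111. 123. 129. 134. 136. 140. 141. 139. 138. 131. 120.]
```

```bash
cat > plan.py <<'E'
from h import *
def pose():
    o=robot.get_obs(); return o["position"],R.from_quat(o["tool_rot"]),o
def yawof(Rm): # heading of spindle axis (perp to jaw z), in deg
    z=Rm.apply([0,0,1]); return np.degrees(np.arctan2(-z[0],z[1]))
E
python3 - <<'E'
from plan import *
p,r,o=pose(); print(r.as_matrix().round(3), yawof(r))
print("bottle base", ray("side",(368,243),0), ray("side",(391,231),0),ray("top",(329,152),.166))
print("tape",ray("top",(180,298),.05),"box front",ray("top",(240,160),0), "mat edge", ray("side",(362,215),0))
E
```

```text
[[ 0.904 -0.001  0.427]
 [-0.427 -0.002  0.904]
 [-0.    -1.    -0.002]] -25.25403096831815
bottle base [0.74746177 0.09303762 0.        ] [0.8456813  0.09340075 0.        ] [0.71181602 0.08189737 0.166     ]
tape [0.35166228 0.30604855 0.05      ] box front [0.76194371 0.32096655 0.        ] mat edge [0.86498753 0.21394599 0.        ]
```

```bash
cat >> plan.py <<'E'
def go(tx,ty,tz,yaw,n,claw,p=None,r=None,fix=True):
    """rows from measured pose to target; also levels the tool (y down)"""
    if p is None: p,r,_=pose()
    z=np.array([-np.sin(np.radians(yaw)),np.cos(np.radians(yaw)),0]); y=np.array([0,0,-1.]); x=np.cross(y,z)
    rt=R.from_matrix(np.c_[x,y,z])
    dr=(r.inv()*rt).as_rotvec(); dp=(np.array([tx,ty,tz])-p)/n
    rows=[]; rc=r
    for i in range(n):
        s=rc.inv().apply(dp)/.1; t=dr/n/np.pi
        row=[claw]+[float(v) for v in np.r_[s.round(3),t.round(4)]]; rows.append(row); rc=rc*R.from_rotvec(dr/n)
    step=np.linalg.norm(dp)*1000; print("n",n,"step mm",step.round(1),"deg/row",np.degrees(np.linalg.norm(dr)/n).round(2), "yaw now",round(yawof(r),2))
    import json; print(json.dumps(rows))
    return rows
def st():
    p,r,o=pose(); print("t",round(o["time"],2),"p",p.round(4),"yaw",round(yawof(r),2),"tilt",r.apply([0,1,0]).round(3),"F",o["ft_force"].round(1),"M",o["moment"].round(2),"w",round(o["grip_width"],4),"q",o["q"].round(2))
E
python3 - <<'E'
from plan import *
go(.6227,-.0598,.13,2,24,1.0)
E
```

```text
n 24 step mm 30.4 deg/row 1.14 yaw now -25.25
[[1.0, 0.245, 0.049, -0.172, 0.0, -0.0063, -0.0], [1.0, 0.242, 0.049, -0.177, 0.0, -0.0063, -0.0], [1.0, 0.238, 0.049, -0.181, 0.0, -0.0063, -0.0], [1.0, 0.235, 0.049, -0.186, 0.0, -0.0063, -0.0], [1.0, 0.231, 0.049, -0.191, 0.0, -0.0063, -0.0], [1.0, 0.227, 0.049, -0.195, 0.0, -0.0063, -0.0], [1.0, 0.223, 0.049, -0.2, 0.0, -0.0063, -0.0], [1.0, 0.219, 0.049, -0.204, 0.0, -0.0063, -0.0], [1.0, 0.215, 0.049, -0.209, 0.0, -0.0063, -0.0], [1.0, 0.211, 0.049, -0.213, 0.0, -0.0063, -0.0], [1.0, 0.207, 0.049, -0.217, 0.0, -0.0063, -0.0], [1.0, 0.202, 0.049, -0.221, 0.0, -0.0063, -0.0], [1.0, 0.198, 0.049, -0.225, 0.0, -0.0063, -0.0], [1.0, 0.193, 0.049, -0.229, 0.0, -0.0063, -0.0], [1.0, 0.189, 0.049, -0.233, 0.0, -0.0063, -0.0], [1.0, 0.184, 0.049, -0.236, 0.0, -0.0063, -0.0], [1.0, 0.179, 0.049, -0.24, 0.0, -0.0063, -0.0], [1.0, 0.175, 0.049, -0.243, 0.0, -0.0063, -0.0], [1.0, 0.17, 0.049, -0.247, 0.0, -0.0063, -0.0], [1.0, 0.165, 0.049, -0.25, 0.0, -0.0063, -0.0], [1.0, 0.16, 0.049, -0.253, 0.0, -0.0063, -0.0], [1.0, 0.155, 0.049, -0.256, 0.0, -0.0063, -0.0], [1.0, 0.15, 0.049, -0.26, 0.0, -0.0063, -0.0], [1.0, 0.145, 0.049, -0.262, 0.0, -0.0063, -0.0]]
```

play_rows(
  series=[
    [1,0.24,0.05,-0.17,0,-0.0063,0],
    [1,0.24,0.05,-0.18,0,-0.0063,0],
    [1,0.24,0.05,-0.18,0,-0.0063,0],
    [1,0.235,0.05,-0.185,0,-0.0063,0],
    [1,0.23,0.05,-0.19,0,-0.0063,0],
    [1,0.225,0.05,-0.195,0,-0.0063,0],
    [1,0.225,0.05,-0.2,0,-0.0063,0],
    [1,0.22,0.05,-0.205,0,-0.0063,0],
    [1,0.215,0.05,-0.21,0,-0.0063,0],
    [1,0.21,0.05,-0.215,0,-0.0063,0],
    [1,0.205,0.05,-0.22,0,-0.0063,0],
    [1,0.2,0.05,-0.22,0,-0.0063,0],
  ],
)

```text
time: 1.1
position: [0.444, 0.2515, 0.1871]
tool_rot: [0.704, -0.072, 0.071, -0.703]
ft_force: [1.1, 0.9, -0.7]
grip_width: 0.0871
```

play_rows(
  series=[
    [1,0.2,0.05,-0.225,0,-0.0063,0],
    [1,0.195,0.05,-0.23,0,-0.0063,0],
    [1,0.19,0.05,-0.235,0,-0.0063,0],
    [1,0.185,0.05,-0.235,0,-0.0063,0],
    [1,0.18,0.05,-0.24,0,-0.0063,0],
    [1,0.175,0.05,-0.245,0,-0.0063,0],
    [1,0.17,0.05,-0.245,0,-0.0063,0],
    [1,0.165,0.05,-0.25,0,-0.0063,0],
    [1,0.16,0.05,-0.255,0,-0.0063,0],
    [1,0.155,0.05,-0.255,0,-0.0063,0],
    [1,0.15,0.05,-0.26,0,-0.0063,0],
    [1,0.145,0.05,-0.26,0,-0.0063,0],
  ],
)

```text
time: 2.1
position: [0.6227, -0.0609, 0.1268]
tool_rot: [-0.707, -0.012, 0.013, 0.707]
ft_force: [-0.0, -1.0, -0.4]
grip_width: 0.087
```

```bash
python3 - <<'E'
from plan import *
st(); im=eyes.camera("side"); cv2.imwrite("pics/side1.png",im[:,:,::-1]); st()
go(.6227,-.0598,.029,2,7,1.0)
E
```

```text
t 2.1 p [ 0.6227 -0.0609  0.1268] yaw 2.0 tilt [-0.001  0.    -1.   ] F [-0.  -1.  -0.4] M [ 0.04  0.03 -0.05] w 0.087 q [-0.28  0.68  1.53  0.    0.93 -1.88]
t 2.15 p [ 0.6267 -0.0666  0.1263] yaw 1.89 tilt [ 0.005 -0.004 -1.   ] F [ 4.2 -3.1  1.1] M [-0.11 -0.18  0.01] w 0.087 q [-0.28  0.68  1.52 -0.    0.93 -1.88]
n 7 step mm 14.0 deg/row 0.05 yaw now 1.89
[[1.0, -0.006, 0.139, 0.011, 0.0002, -0.0001, 0.0002], [1.0, -0.006, 0.139, 0.01, 0.0002, -0.0001, 0.0002], [1.0, -0.006, 0.139, 0.01, 0.0002, -0.0001, 0.0002], [1.0, -0.006, 0.139, 0.01, 0.0002, -0.0001, 0.0002], [1.0, -0.006, 0.139, 0.01, 0.0002, -0.0001, 0.0002], [1.0, -0.006, 0.139, 0.01, 0.0002, -0.0001, 0.0002], [1.0, -0.005, 0.139, 0.01, 0.0002, -0.0001, 0.0002]]
```

play_rows(
  series=[
    [1,0,0.1,0,0,0,0],
    [1,0,0.2,0,0,0,0],
    [1,0,0.2,0,0,0,0],
    [1,0,0.2,0,0,0,0],
    [1,0,0.15,0,0,0,0],
    [1,0,0,0,0,0,0],
    [1,0,0,0,0,0,0],
  ],
)

```text
time: 2.73
position: [0.6208, -0.0582, 0.0413]
tool_rot: [-0.707, -0.011, 0.014, 0.707]
ft_force: [0.2, 0.8, 0.4]
grip_width: 0.0872
```

```bash
python3 - <<'E'
from plan import *
st(); 
for n in("top","side"):
  im=eyes.camera(n)[:,:,::-1]
  cv2.imwrite(f"pics/{n}2.png",im)
  x0,y0,x1,y1=(345,150,475,285) if n=="top" else (350,190,480,320)
  cv2.imwrite(f"pics/{n}2c.png",cv2.resize(im[y0:y1,x0:x1],None,fx=4,fy=4,interpolation=cv2.INTER_CUBIC))
E
```

```text
t 2.73 p [ 0.6208 -0.0582  0.0413] yaw 2.0 tilt [-0.004  0.001 -1.   ] F [0.2 0.8 0.4] M [0.01 0.01 0.01] w 0.0872 q [-0.27  0.8   1.57  0.    0.78 -1.88]
```

View pics/top2c.png

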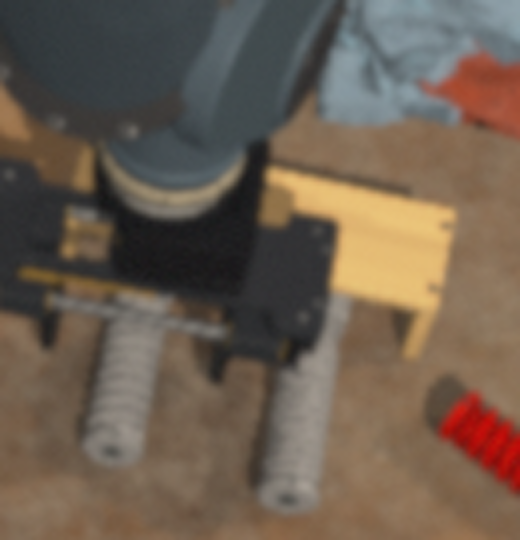

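View pics/side2c.png

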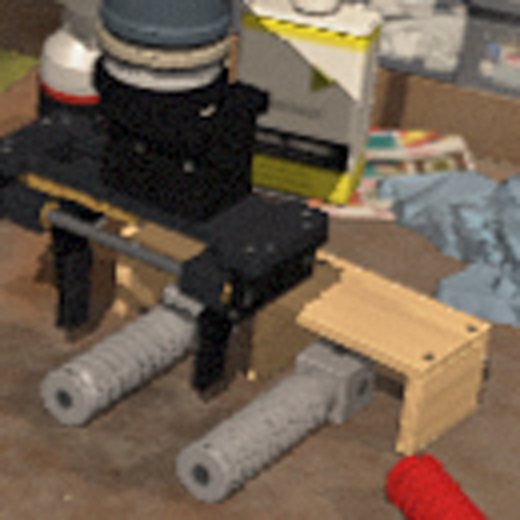

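Jaws straddle the left (coarse) spindle at the neck-side thread, clear of the other one. Lower and grip.

play_rows(
  series=[
    [1,0,0.06,0,0,0,0],
    [1,0,0.06,0,0,0,0],
    [0,0,0,0,0,0,0],
    [0,0,0,0,0,0,0],
    [0,0,0,0,0,0,0],
    [0,0,0,0,0,0,0],
    [0,0,0,0,0,0,0],
    [0,0,0,0,0,0,0],
  ],
  grip_force=50,
)

```text
time: 3.5
position: [0.6226, -0.0596, 0.0307]
tool_rot: [0.707, 0.012, -0.012, -0.707]
ft_force: [0.2, -0.4, -0.1]
grip_width: 0.0551
```

```bash
python3 - <<'E'
from plan import *
st()
E
```

```text
t 3.5 p [ 0.6226 -0.0596  0.0307] yaw 1.96 tilt [ 0. -0. -1.] F [ 0.2 -0.4 -0.1] M [ 0.07  0.04 -0.01] w 0.0551 q [-0.27  0.82  1.57 -0.    0.75 -1.88]
```

play_rows(
  series=[
    [0,0,0.03,0,0,0,0],
    [0,0,0,0,0,0,0],
    [0,0,0,0,0,0,0],
    [0,0,0,0,0,0,0],
    [0,0,0,0,0,0,0],
  ],
)

```text
time: 3.92
position: [0.6222, -0.0592, 0.0274]
tool_rot: [-0.707, -0.012, 0.012, 0.707]
ft_force: [-0.0, 0.8, -0.5]
grip_width: 0.0297
```

```bash
python3 - <<'E'
from plan import *
st()
E
```

```text
t 3.92 p [ 0.6222 -0.0592  0.0274] yaw 1.98 tilt [-0.001  0.    -1.   ] F [-0.   0.8 -0.5] M [0.23 0.03 0.06] w 0.0297 q [-0.27  0.83  1.57  0.    0.75 -1.88]
```

play_rows(
  series=[
    [0,0,-0.03,0,0,0,0],
    [0,0,-0.03,0,0,0,0],
    [0,-0.1,0,0,0,0,0],
    [0,-0.15,0,0,0,0,0],
    [0,-0.15,0,0,0,0,0],
    [0,-0.15,0,0,0,0,0],
    [0,-0.1,-0.1,0,0,0,0],
    [0,0,-0.15,0,0,0,0],
    [0,0,-0.15,0,0,0,0],
    [0,0,0,0,0,0,0],
  ],
)

```text
time: 4.75
position: [0.5595, -0.0625, 0.0766]
tool_rot: [0.708, 0.014, -0.01, -0.706]
ft_force: [1.2, -0.5, -6.0]
grip_width: 0.0301
```

```bash
python3 - <<'E'
from plan import *
st()
im=eyes.camera("side")[:,:,::-1]
cv2.imwrite("pics/s3.png",cv2.resize(im[150:330,300:480],None,fx=3,fy=3,interpolation=cv2.INTER_CUBIC))
p,r,o=pose()
go(.514,.0764,.07,-14.3,9,0)
E
```

```text
t 4.75 p [ 0.5595 -0.0625  0.0766] yaw 1.95 tilt [ 0.006 -0.002 -1.   ] F [ 1.2 -0.5 -6. ] M [ 0.01 -0.08  0.01] w 0.0301 q [-0.31  0.69  1.72 -0.    0.72 -1.91]
n 9 step mm 16.2 deg/row 1.81 yaw now 1.95
[[0, -0.045, 0.006, 0.156, 0.0, 0.01, 0.0002], [0, -0.05, 0.006, 0.154, 0.0, 0.01, 0.0002], [0, -0.055, 0.006, 0.153, 0.0, 0.01, 0.0002], [0, -0.059, 0.006, 0.151, 0.0, 0.01, 0.0002], [0, -0.064, 0.006, 0.149, 0.0, 0.01, 0.0002], [0, -0.069, 0.006, 0.147, 0.0, 0.01, 0.0002], [0, -0.073, 0.006, 0.145, 0.0, 0.01, 0.0002], [0, -0.078, 0.006, 0.142, 0.0, 0.01, 0.0002], [0, -0.082, 0.006, 0.14, 0.0, 0.01, 0.0002]]
```

View pics/s3.png

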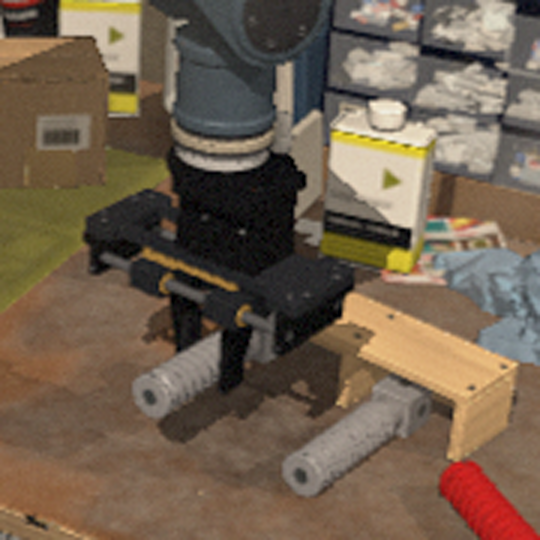

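The coarse spindle is out of the rack and held level. Carry it to the clear spot.

play_rows(
  series=[
    [0,-0.045,0,0.16,0,0.01,0],
    [0,-0.05,0,0.155,0,0.01,0],
    [0,-0.055,0,0.155,0,0.01,0],
    [0,-0.06,0.04,0.15,0,0.01,0],
    [0,-0.065,0.04,0.15,0,0.01,0],
    [0,-0.07,0.06,0.145,0,0.01,0],
    [0,-0.075,0.08,0.145,0,0.01,0],
    [0,-0.08,0.08,0.14,0,0.01,0],
    [0,-0.08,0.08,0.14,0,0.01,0],
    [0,0,0.05,0,0,0,0],
    [0,0,0,0,0,0,0],
    [0,0,0,0,0,0,0],
  ],
)

```text
time: 5.8
position: [0.5122, 0.0772, 0.0301]
tool_rot: [0.702, -0.087, 0.087, -0.702]
ft_force: [-0.7, 0.3, -4.7]
grip_width: 0.0297
```

```bash
python3 - <<'E'
from plan import *
st()
E
```

```text
t 5.8 p [0.5122 0.0772 0.0301] yaw -14.2 tilt [ 0. -0. -1.] F [-0.7  0.3 -4.7] M [ 0.06 -0.03 -0.03] w 0.0297 q [-0.07  0.75  1.85 -0.    0.54 -1.39]
```

play_rows(
  series=[
    [0,0,0.02,0,0,0,0],
    [0,0,0.01,0,0,0,0],
    [0,0,0,0,0,0,0],
    [0.65,0,0,0,0,0,0],
    [0.65,0,0,0,0,0,0],
    [0.65,0,0,0,0,0,0],
    [0.65,0.1,0,0,0,0,0],
    [0.65,0.2,0,0,0,0,0],
    [0.65,0.2,0,0,0,0,0],
    [0.65,0.08,0,0,0,0,0],
    [0.65,0,0,0,0,0,0],
    [0.65,0,0,0,0,0,0],
  ],
)

```text
time: 6.8
position: [0.5677, 0.0631, 0.0276]
tool_rot: [-0.702, 0.088, -0.088, 0.702]
ft_force: [-0.0, -0.2, 0.1]
grip_width: 0.0566
```

```bash
python3 - <<'E'
from plan import *
st()
for n,w in(("side",(280,190,400,300)),("top",(280,150,420,290))):
  im=eyes.camera(n)[:,:,::-1]; x0,y0,x1,y1=w
  cv2.imwrite(f"pics/{n}4.png",im); cv2.imwrite(f"pics/{n}4c.png",cv2.resize(im[y0:y1,x0:x1],None,fx=5,fy=5,interpolation=cv2.INTER_CUBIC)[:600])
E
```

```text
t 6.8 p [0.5677 0.0631 0.0276] yaw -14.26 tilt [-0.001  0.    -1.   ] F [-0.  -0.2  0.1] M [-0.   -0.04 -0.  ] w 0.0566 q [-0.08  0.79  1.71  0.    0.65 -1.41]
```

View pics/side4c.png

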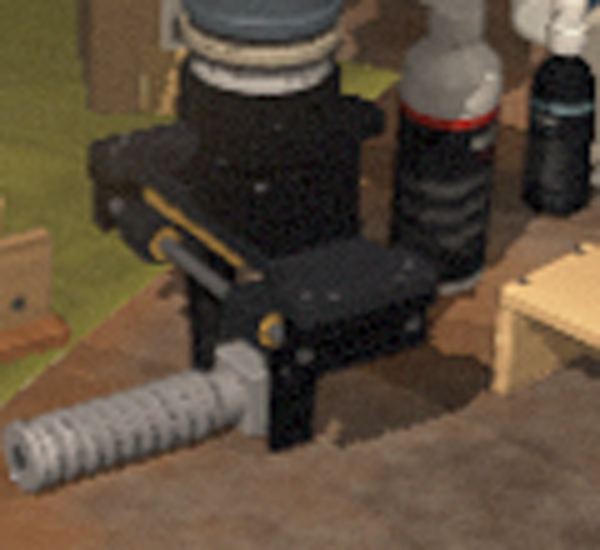

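View pics/top4c.png

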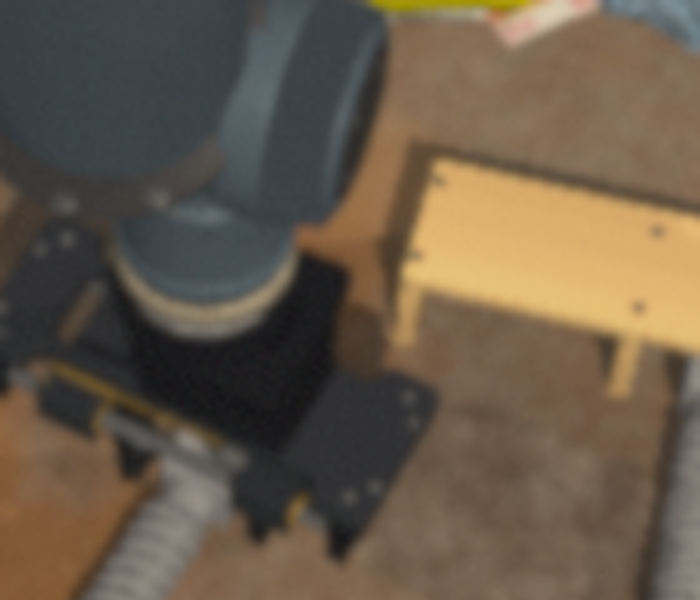

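```bash
python3 - <<'E'
from ov import *
c=ray("side",(280+18/5,190+455/5),.017); print(c)
y=np.radians(-14.26);a=np.array([np.cos(y),np.sin(y)]); p=np.array([.5677,.0631])
print("collar->tcp along",(p-c[:2])@a,"lat",(p-c[:2])@[-a[1],a[0]])
m=p-a*.0715
draw("side","pics/side4.png",[(s,(0,255,0)) for s in spin(m,y)],280,190,400,300,5,"pics/o4.png")
E
```

```text
[0.44505669 0.09094314 0.017     ]
collar->tcp along 0.12572280327095972 lat 0.0032245608482665503
```

View pics/o4.png

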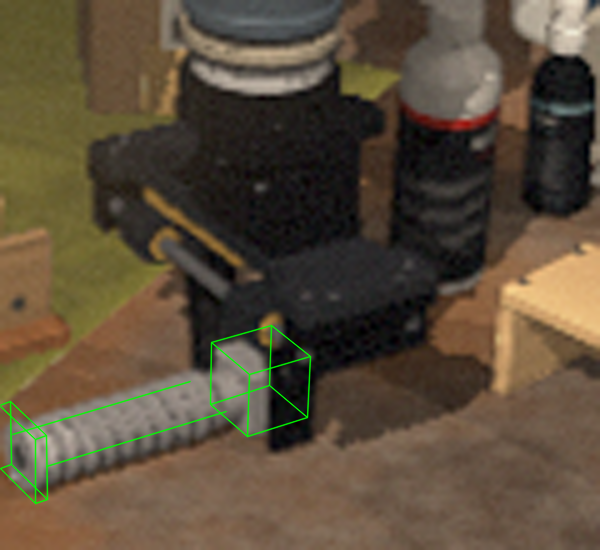

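play_rows(
  series=[
    [0,0.02,0.01,0,0,0,0],
    [0,0,0,0,0,0,0],
    [0,0,0,0,0,0,0],
    [0,0,0,0,0,0,0],
    [0,0,0,0,0,0,0],
    [0,0,0,0,0,0,0],
  ],
  grip_force=60,
)

```text
time: 7.4
position: [0.5696, 0.0627, 0.0265]
tool_rot: [0.702, -0.088, 0.087, -0.702]
ft_force: [-0.8, 0.5, 0.2]
grip_width: 0.0334
```

```bash
python3 - <<'E'
from plan import *
st()
E
```

```text
t 7.4 p [0.5696 0.0627 0.0265] yaw -14.24 tilt [-0.001  0.    -1.   ] F [-0.8  0.5  0.2] M [0.   0.07 0.  ] w 0.0334 q [-0.09  0.79  1.71  0.    0.65 -1.41]
```

play_rows(
  series=[
    [0,0,-0.05,0,0,0,0],
    [0,0,-0.15,0,0,0,0],
    [0,0,-0.2,0,0,0,0],
    [0,0,-0.2,0,0,0,0],
    [0,0,-0.15,0,0,0,0],
    [0,0,0,0,0,0,0],
  ],
)

```text
time: 7.9
position: [0.5717, 0.0627, 0.1042]
tool_rot: [-0.702, 0.086, -0.09, 0.702]
ft_force: [0.1, 0.2, -4.9]
grip_width: 0.0335
```

```bash
python3 - <<'E'
from plan import *
st()
im=eyes.camera("side")[:,:,::-1]; cv2.imwrite("pics/side5.png",im); cv2.imwrite("pics/side5c.png",cv2.resize(im[150:290,260:400],None,fx=4,fy=4,interpolation=cv2.INTER_CUBIC))
E
```

```text
t 7.9 p [0.5717 0.0627 0.1042] yaw -14.22 tilt [ 0.006 -0.    -1.   ] F [ 0.1  0.2 -4.9] M [-0.07 -0.33  0.05] w 0.0335 q [-0.09  0.66  1.68 -0.    0.8  -1.41]
```

View pics/side5c.png

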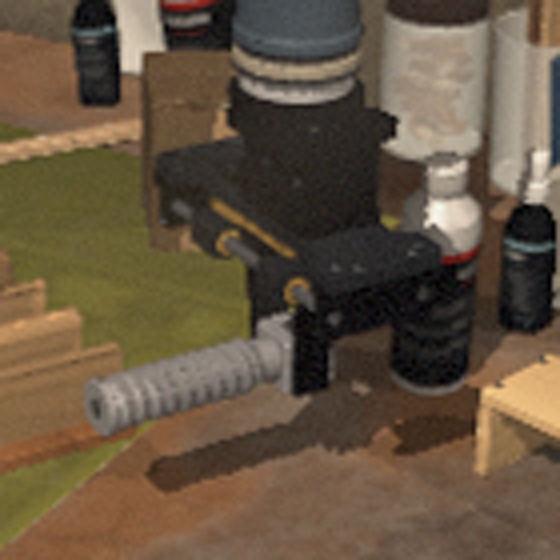

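```bash
python3 - <<'E'
from plan import *
go(.5693,.2103,.1035,-14.2,8,0)
E
```

```text
n 8 step mm 18.5 deg/row 0.03 yaw now -14.23
[[0, -0.047, -0.001, 0.178, -0.0, -0.0, 0.0001], [0, -0.047, -0.001, 0.178, -0.0, -0.0, 0.0001], [0, -0.047, -0.001, 0.178, -0.0, -0.0, 0.0001], [0, -0.047, -0.001, 0.178, -0.0, -0.0, 0.0001], [0, -0.047, -0.001, 0.178, -0.0, -0.0, 0.0001], [0, -0.047, -0.001, 0.178, -0.0, -0.0, 0.0001], [0, -0.047, -0.001, 0.178, -0.0, -0.0, 0.0001], [0, -0.047, -0.001, 0.178, -0.0, -0.0, 0.0001]]
```

play_rows(
  series=[
    [0,-0.025,0,0.09,0,0,0],
    [0,-0.045,0,0.17,0,0,0],
    [0,-0.055,0,0.2,0,0,0],
    [0,-0.055,0,0.21,0,0,0],
    [0,-0.055,0,0.21,0,0,0],
    [0,-0.05,0,0.2,0,0,0],
    [0,-0.045,0,0.17,0,0,0],
    [0,-0.03,0,0.11,0,0,0],
    [0,-0.015,0,0.065,0,0,0],
    [0,0,0,0,0,0,0],
    [0,0,0,0,0,0,0],
  ],
)

```text
time: 8.87
position: [0.5681, 0.2098, 0.1008]
tool_rot: [0.702, -0.088, 0.087, -0.701]
ft_force: [0.4, 0.2, -5.1]
grip_width: 0.0335
```

```bash
python3 - <<'E'
from ov import *
from plan import *
st(); p,r,o=pose(); y=np.radians(yawof(r)); a=np.array([np.cos(y),np.sin(y)])
for n,w in(("side",(200,170,320,290)),("top",(165,180,305,300))):
  cv2.imwrite(f"pics/{n}6.png",eyes.camera(n)[:,:,::-1])
  draw(n,f"pics/{n}6.png",[],*w,5,f"pics/{n}6r.png")
  draw(n,f"pics/{n}6.png",[(s,(0,255,0)) for s in spin(p[:2]-.0735*a,y,p[2]-.0095)],*w,5,f"pics/{n}6c.png")
E
```

```text
t 8.87 p [0.5681 0.2098 0.1008] yaw -14.2 tilt [-0.001 -0.001 -1.   ] F [ 0.4  0.2 -5.1] M [-0.05 -0.27  0.01] w 0.0335 q [ 0.17  0.7   1.6  -0.    0.85 -1.15]
```

View pics/side6c.png

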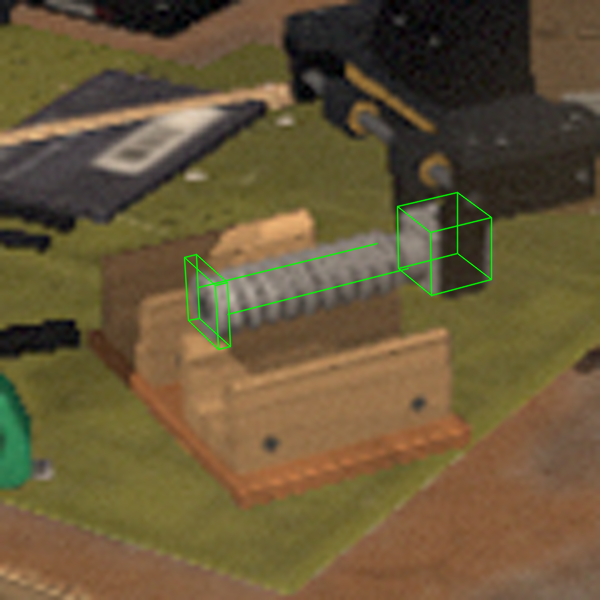

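View pics/top6c.png

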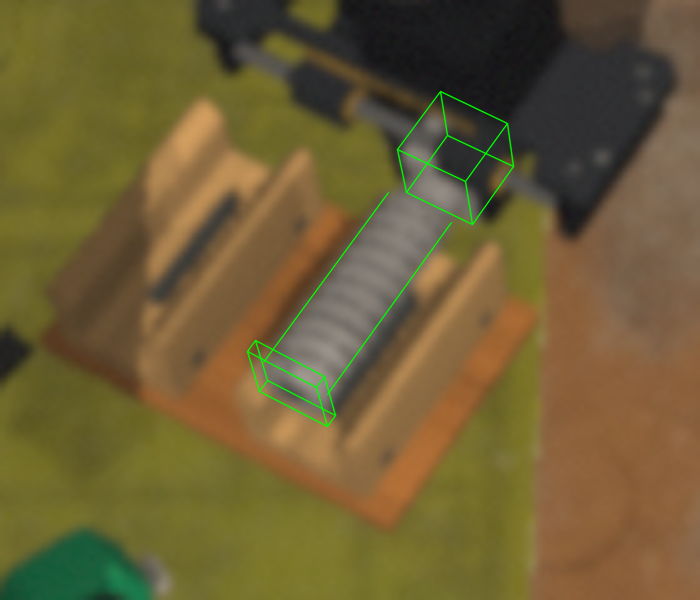

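View pics/top6r.png

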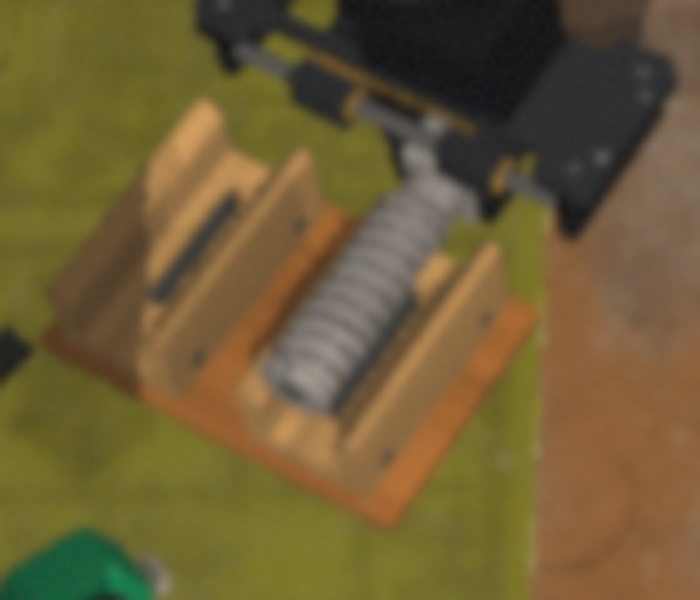

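```bash
python3 - <<'E'
from ov import *
from plan import *
p,r,o=pose(); y=np.radians(yawof(r)); a=np.array([np.cos(y),np.sin(y)]); p=np.array([.5681,.2098,.1008])
seg=[(s,(0,255,0)) for s in spin(p[:2]-.0735*a,y,p[2]-.0095)]
draw("side","pics/side6.png",seg,232,212,300,250,11,"pics/a.png")
draw("top","pics/top6.png",seg,205,200,275,270,8,"pics/b.png")
E
```

```text
(no output)
```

View pics/a.png

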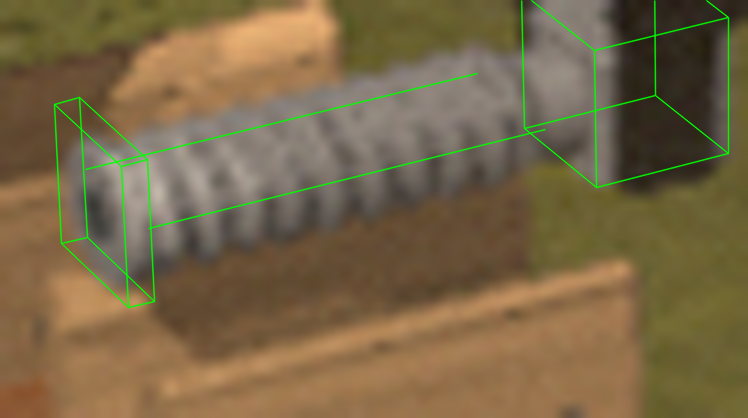

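View pics/b.png

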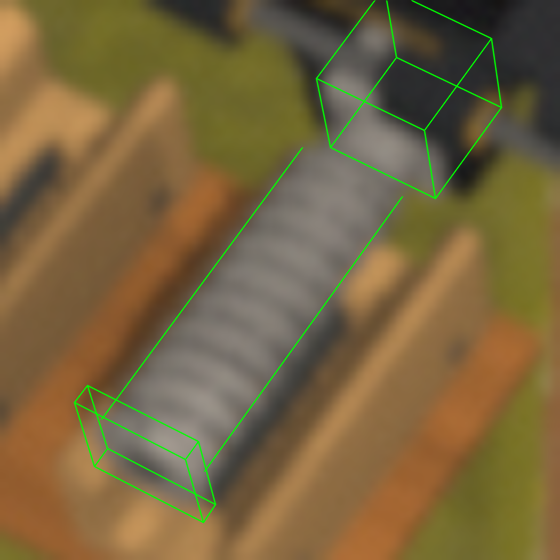

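play_rows(
  series=[
    [0,0,0.06,0,0,0,0],
    [0,0,0.08,0,0,0,0],
    [0,0,0.08,0,0,0,0],
    [0,0,0.05,0,0,0,0],
    [0,0,0.03,0,0,0,0],
    [0,0,0,0,0,0,0],
  ],
)

```text
time: 9.47
position: [0.57, 0.2111, 0.0703]
tool_rot: [-0.7, 0.087, -0.089, 0.703]
ft_force: [3.7, 4.9, -9.6]
grip_width: 0.0332
```

```bash
python3 - <<'E'
from plan import *
st()
E
```

```text
t 9.47 p [0.57   0.2111 0.0703] yaw -14.36 tilt [ 0.003  0.003 -1.   ] F [ 3.7  4.9 -9.6] M [ 0.92 -1.01 -0.17] w 0.0332 q [ 0.17  0.74  1.61  0.    0.79 -1.15]
```

play_rows(
  series=[
    [0,0,0,0,0,0,0],
    [0,0,0,0,0,0,0],
  ],
)

```text
time: 9.63
position: [0.5701, 0.2111, 0.0703]
tool_rot: [-0.701, 0.087, -0.089, 0.703]
ft_force: [3.2, 5.1, -10.7]
grip_width: 0.0335
```

```bash
python3 - <<'E'
from plan import *
st()
for n,w in(("side",(215,190,315,290)),("top",(185,190,285,290))):
  im=eyes.camera(n)[:,:,::-1]; cv2.imwrite(f"pics/{n}7.png",im); x0,y0,x1,y1=w
  cv2.imwrite(f"pics/{n}7c.png",cv2.resize(im[y0:y1,x0:x1],None,fx=6,fy=6,interpolation=cv2.INTER_CUBIC))
E
```

```text
t 9.63 p [0.5701 0.2111 0.0703] yaw -14.34 tilt [ 0.003  0.002 -1.   ] F [  3.2   5.1 -10.7] M [ 0.89 -1.02 -0.16] w 0.0335 q [ 0.17  0.74  1.61  0.    0.79 -1.15]
```

View pics/side7c.png

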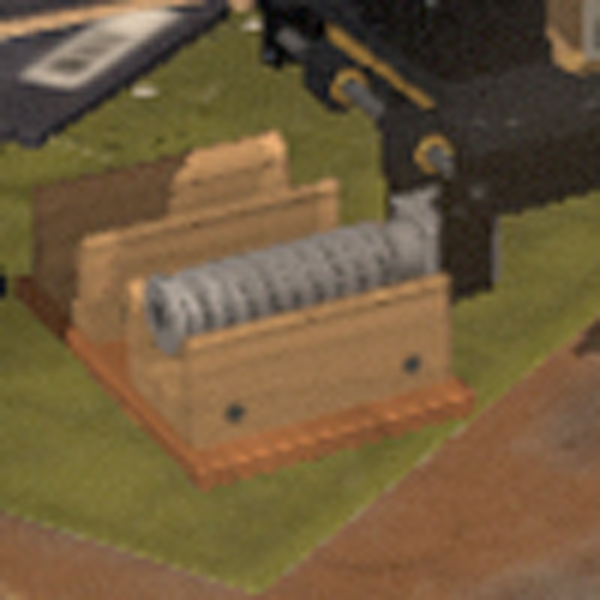

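View pics/top7c.png

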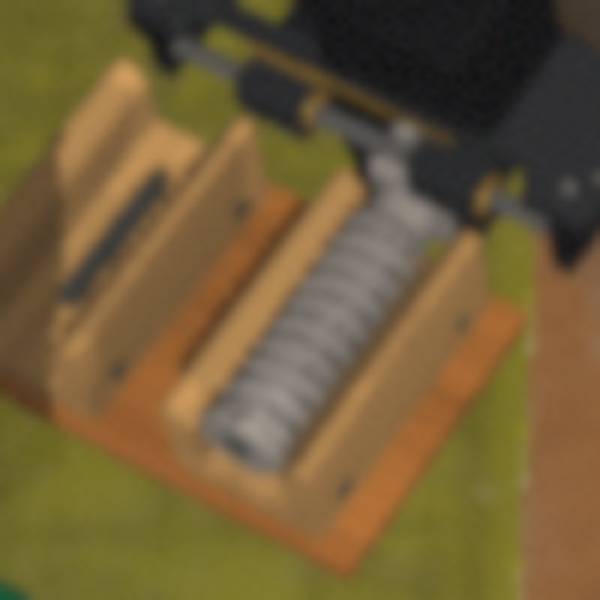

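play_rows(
  series=[
    [0,0,-0.05,0,0,0,0],
    [0,0,0,0,0,0,0],
    [0,0,0,0,0,0,0],
  ],
)

```text
time: 9.98
position: [0.57, 0.2109, 0.0764]
tool_rot: [-0.701, 0.087, -0.089, 0.702]
ft_force: [3.4, 4.8, -4.5]
grip_width: 0.0336
```

```bash
python3 - <<'E'
from plan import *
st()
E
```

```text
t 9.98 p [0.57   0.2109 0.0764] yaw -14.29 tilt [ 0.003  0.002 -1.   ] F [ 3.4  4.8 -4.5] M [ 0.75 -0.75 -0.1 ] w 0.0336 q [ 0.17  0.73  1.6   0.    0.8  -1.15]
```

play_rows(
  series=[
    [0,0.04,0,0,0,0,0],
    [0,0.04,0,0,0,0,0],
    [0,0,0,0,0,0,0],
  ],
)

```text
time: 10.23
position: [0.5764, 0.2073, 0.0759]
tool_rot: [0.702, -0.088, 0.087, -0.701]
ft_force: [-0.1, -0.3, -4.9]
grip_width: 0.0332
```

```bash
python3 - <<'E'
from plan import *
st()
E
```

```text
t 10.23 p [0.5764 0.2073 0.0759] yaw -14.2 tilt [-0.001 -0.001 -1.   ] F [-0.1 -0.3 -4.9] M [-0.11 -0.3  -0.04] w 0.0332 q [ 0.16  0.74  1.59 -0.    0.81 -1.16]
```

play_rows(
  series=[
    [0,0,0.04,0,0,0,0],
    [0,0,0.04,0,0,0,0],
    [0,0,0.02,0,0,0,0],
    [0,0,0,0,0,0,0],
  ],
)

```text
time: 10.57
position: [0.5762, 0.2087, 0.0662]
tool_rot: [-0.701, 0.089, -0.088, 0.702]
ft_force: [1.2, 3.9, -1.8]
grip_width: 0.0335
```

```bash
python3 - <<'E'
from plan import *
st()
E
```

```text
t 10.57 p [0.5762 0.2087 0.0662] yaw -14.37 tilt [-0.001  0.002 -1.   ] F [ 1.2  3.9 -1.8] M [ 0.64 -0.03 -0.56] w 0.0335 q [ 0.16  0.75  1.59  0.    0.8  -1.16]
```

play_rows(
  series=[
    [0,0,0,0.02,0,0,0],
    [0,0,0,0,0,0,0],
    [0,0,0,0,0,0,0],
  ],
)

```text
time: 10.82
position: [0.5766, 0.21, 0.0663]
tool_rot: [0.702, -0.087, 0.087, -0.701]
ft_force: [-0.4, 1.0, -4.7]
grip_width: 0.0331
```

```bash
python3 - <<'E'
from plan import *
st()
E
```

```text
t 10.82 p [0.5766 0.21   0.0663] yaw -14.19 tilt [-0.    -0.001 -1.   ] F [-0.4  1.  -4.7] M [ 0.17 -0.3  -0.18] w 0.0331 q [ 0.17  0.76  1.59 -0.    0.8  -1.16]
```

play_rows(
  series=[
    [0,0,0,0.01,0,0,0],
    [0,0,0.02,0,0,0,0],
    [0,0,0,0,0,0,0],
  ],
)

```text
time: 11.07
position: [0.5769, 0.2107, 0.0641]
tool_rot: [0.702, -0.088, 0.087, -0.701]
ft_force: [0.1, 0.3, -5.2]
grip_width: 0.0332
```

```bash
python3 - <<'E'
from plan import *
st()
E
```

```text
t 11.07 p [0.5769 0.2107 0.0641] yaw -14.2 tilt [-0.001 -0.001 -1.   ] F [ 0.1  0.3 -5.2] M [-0.05 -0.33 -0.03] w 0.0332 q [ 0.17  0.76  1.59 -0.    0.79 -1.15]
```

play_rows(
  series=[
    [0,0,0.01,0,0,0,0],
    [0,0,0.01,0,0,0,0],
    [0,0,0,0,0,0,0],
  ],
)

```text
time: 11.32
position: [0.5769, 0.2108, 0.0622]
tool_rot: [0.702, -0.088, 0.087, -0.702]
ft_force: [0.6, -0.7, -4.9]
grip_width: 0.0335
```

```bash
python3 - <<'E'
from plan import *
st()
E
```

```text
t 11.32 p [0.5769 0.2108 0.0622] yaw -14.23 tilt [-0.001 -0.    -1.   ] F [ 0.6 -0.7 -4.9] M [-0.03 -0.28 -0.02] w 0.0335 q [ 0.17  0.76  1.59 -0.    0.79 -1.15]
```

Still free 2.3 mm below tip height; keep lowering.

play_rows(
  series=[
    [0,0,0.01,0,0,0,0],
    [0,0,0.01,0,0,0,0],
    [0,0,0,0,0,0,0],
  ],
)

```text
time: 11.57
position: [0.5772, 0.2109, 0.0604]
tool_rot: [0.702, -0.088, 0.088, -0.702]
ft_force: [0.9, -0.1, -4.5]
grip_width: 0.0335
```

```bash
python3 - <<'E'
from plan import *
st()
E
```

```text
t 11.57 p [0.5772 0.2109 0.0604] yaw -14.24 tilt [ 0. -0. -1.] F [ 0.9 -0.1 -4.5] M [-0.04 -0.31 -0.02] w 0.0335 q [ 0.17  0.77  1.59 -0.    0.79 -1.15]
```

play_rows(
  series=[
    [0,0,0.01,0,0,0,0],
    [0,0,0,0,0,0,0],
    [0,0,0.01,0,0,0,0],
    [0,0,0,0,0,0,0],
    [0,0,0,0,0,0,0],
  ],
)

```text
time: 11.98
position: [0.5774, 0.211, 0.0592]
tool_rot: [-0.702, 0.087, -0.088, 0.702]
ft_force: [-0.2, -0.9, 1.2]
grip_width: 0.0335
```

```bash
python3 - <<'E'
from plan import *
st()
for n,w in(("side",(215,190,315,290)),("top",(185,190,285,290))):
  im=eyes.camera(n)[:,:,::-1]; cv2.imwrite(f"pics/{n}8.png",im); x0,y0,x1,y1=w
  cv2.imwrite(f"pics/{n}8c.png",cv2.resize(im[y0:y1,x0:x1],None,fx=6,fy=6,interpolation=cv2.INTER_CUBIC))
E
```

```text
t 11.98 p [0.5774 0.211  0.0592] yaw -14.24 tilt [ 0.001  0.    -1.   ] F [-0.2 -0.9  1.2] M [-0.03  0.2   0.05] w 0.0335 q [ 0.17  0.77  1.59 -0.    0.78 -1.15]
```

View pics/side8c.png

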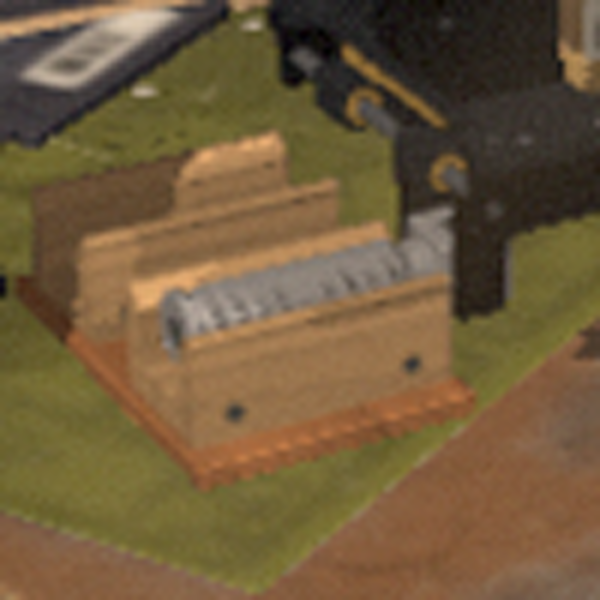

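View pics/top8c.png

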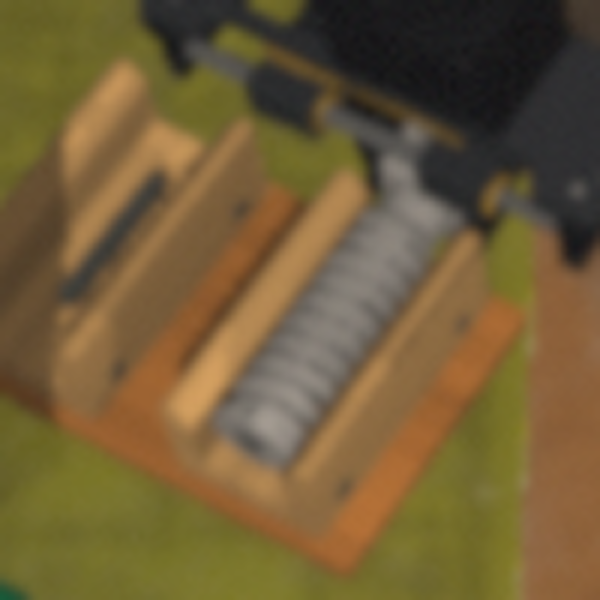

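```bash
python3 - <<'E'
from h import *
y=np.radians(-14.2); a=np.array([np.cos(y),np.sin(y)])
f=lambda u,v:(215+(u+.5)/6-.5,190+(v+.5)/6-.5)
c=ray("side",f(174,322),.05); fr=ray("side",f(187,345),.06); bk=ray("side",f(450,280),.06); fl=ray("side",f(133,290),.06)
for n,q in(("collar",c),("front",fr),("back",bk),("frontL",fl)): print(n,q[:2].round(4),"along",(q[:2]@a).round(4))
g=lambda u,v:(185+(u+.5)/6-.5,190+(v+.5)/6-.5)
for n,uv,z in(("collar",(250,445),.05),("frR",(300,520),.06),("bkR",(475,238),.06),("frL",(175,412),.06),("bkL",(352,175),.06)):
  q=ray("top",g(*uv),z); print("top",n,q[:2].round(4),(q[:2]@a).round(4))
print("tcp",np.array([.5774,.211])@a)
E
```

```text
collar [0.4568 0.245 ] along 0.3827
front [0.437  0.2123] along 0.3716
back [0.5484 0.1804] along 0.4874
frontL [0.4508 0.2628] along 0.3725
top collar [0.452  0.2405] 0.3792
top frR [0.4238 0.2106] 0.3592
top bkR [0.5496 0.1865] 0.4871
top frL [0.4531 0.2675] 0.3736
top bkL [0.564  0.2387] 0.4882
tcp 0.5079978866090259
```

Bedded at the right depth, but about one pitch (≈8.5 mm) off the plate's middle. I'll re-grip further out on the square, then step back one pitch.

play_rows(
  series=[
    [0.55,0,0,0,0,0,0],
    [0.55,0,0,0,0,0,0],
    [0.55,0,0,0,0,0,0],
    [0.55,0.04,0,0,0,0,0],
    [0.55,0.025,0,0,0,0,0],
    [0.55,0,0,0,0,0,0],
    [0,0,0,0,0,0,0],
    [0,0,0,0,0,0,0],
    [0,0,0,0,0,0,0],
    [0,0,0,0,0,0,0],
  ],
)

```text
time: 12.92
position: [0.5834, 0.2095, 0.0585]
tool_rot: [-0.702, 0.088, -0.088, 0.702]
ft_force: [0.1, 0.4, -0.6]
grip_width: 0.0343
```

```bash
python3 - <<'E'
from plan import *
st()
E
```

```text
t 12.92 p [0.5834 0.2095 0.0585] yaw -14.25 tilt [ 0.  0. -1.] F [ 0.1  0.4 -0.6] M [ 0.11 -0.04 -0.05] w 0.0343 q [ 0.16  0.77  1.58  0.    0.79 -1.16]
```

play_rows(
  series=[
    [0,0,0,0,0,0,0],
    [0,0,-0.04,0,0,0,0],
    [0,0,-0.05,0,0,0,0],
    [0,0,0,0,0,0,0],
    [0,0,0,0,0,0,0],
  ],
)

```text
time: 13.33
position: [0.5833, 0.2093, 0.0676]
tool_rot: [0.702, -0.088, 0.088, -0.702]
ft_force: [0.6, 0.6, -4.8]
grip_width: 0.0341
```

```bash
python3 - <<'E'
from plan import *
st()
E
```

```text
t 13.33 p [0.5833 0.2093 0.0676] yaw -14.24 tilt [ 0. -0. -1.] F [ 0.6  0.6 -4.8] M [-0.06 -0.3   0.06] w 0.0341 q [ 0.16  0.76  1.57 -0.    0.81 -1.16]
```

play_rows(
  series=[
    [0,-0.05,0,0,0,0,0],
    [0,-0.05,0,0,0,0,0],
    [0,0,0,0,0,0,0],
    [0,0,0,0,0,0,0],
  ],
)

```text
time: 13.67
position: [0.5727, 0.212, 0.0673]
tool_rot: [0.702, -0.088, 0.087, -0.702]
ft_force: [-0.2, -0.3, -5.2]
grip_width: 0.0342
```

```bash
python3 - <<'E'
from plan import *
st()
E
```

```text
t 13.67 p [0.5727 0.212  0.0673] yaw -14.21 tilt [-0.001 -0.    -1.   ] F [-0.2 -0.3 -5.2] M [-0.1  -0.3   0.03] w 0.0342 q [ 0.17  0.75  1.6  -0.    0.8  -1.15]
```

play_rows(
  series=[
    [0,0.007,0.03,0,0,0,0],
    [0,0,0.02,0,0,0,0],
    [0,0,0.01,0,0,0,0],
    [0,0,0,0,0,0,0],
  ],
)

```text
time: 14.0
position: [0.574, 0.2116, 0.061]
tool_rot: [0.702, -0.088, 0.087, -0.702]
ft_force: [-0.9, 1.4, -5.6]
grip_width: 0.034
```

```bash
python3 - <<'E'
from plan import *
st()
E
```

```text
t 14.0 p [0.574  0.2116 0.061 ] yaw -14.25 tilt [-0.001 -0.    -1.   ] F [-0.9  1.4 -5.6] M [ 0.04 -0.1  -0.03] w 0.034 q [ 0.17  0.76  1.6   0.    0.79 -1.15]
```

play_rows(
  series=[
    [0,0,0.01,0,0,0,0],
    [0,0,0.01,0,0,0,0],
    [0,0,0.005,0,0,0,0],
    [0,0,0,0,0,0,0],
    [0,0,0,0,0,0,0],
  ],
)

```text
time: 14.42
position: [0.5742, 0.2119, 0.0593]
tool_rot: [-0.702, 0.088, -0.088, 0.702]
ft_force: [-1.3, 1.2, -1.7]
grip_width: 0.0343
```

```bash
python3 - <<'E'
from plan import *
st()
E
```

```text
t 14.42 p [0.5742 0.2119 0.0593] yaw -14.26 tilt [-0.  0. -1.] F [-1.3  1.2 -1.7] M [ 0.23  0.27 -0.1 ] w 0.0343 q [ 0.17  0.77  1.6   0.    0.78 -1.15]
```

play_rows(
  series=[
    [0,-0.006,0,0,0,0,0],
    [0,0,0.008,0,0,0,0],
    [0,0,0,0,0,0,0],
    [0,0,0,0,0,0,0],
  ],
)

```text
time: 14.75
position: [0.5743, 0.212, 0.0588]
tool_rot: [-0.701, 0.087, -0.088, 0.702]
ft_force: [-1.5, 1.6, 2.1]
grip_width: 0.0339
```

```bash
python3 - <<'E'
from plan import *
st()
E
```

```text
t 14.75 p [0.5743 0.212  0.0588] yaw -14.25 tilt [ 0.001  0.    -1.   ] F [-1.5  1.6  2.1] M [ 0.29  0.33 -0.08] w 0.0339 q [ 0.17  0.77  1.6   0.    0.78 -1.15]
```

play_rows(
  series=[
    [0.6,0,0,0,0,0,0],
    [0.6,0,0,0,0,0,0],
    [0.6,0,0,0,0,0,0],
    [0.6,0,0,0,0,0,0],
    [0.6,0.05,-0.05,0,0,0,0],
    [1,0,-0.2,0,0,0,0],
    [1,0,-0.3,0,0,0,0],
    [1,0,-0.3,0,0,0,0],
    [1,0,0,0,0,0,0],
  ],
)

```text
time: 15.5
position: [0.5831, 0.2112, 0.1495]
tool_rot: [-0.7, 0.083, -0.092, 0.703]
ft_force: [0.3, 0.2, 0.7]
grip_width: 0.0712
```

```bash
python3 - <<'E'
from plan import *
st()
for n,w in(("side",(215,190,315,290)),("top",(185,190,285,290))):
  im=eyes.camera(n)[:,:,::-1]; cv2.imwrite(f"pics/{n}9.png",im); x0,y0,x1,y1=w
  cv2.imwrite(f"pics/{n}9c.png",cv2.resize(im[y0:y1,x0:x1],None,fx=6,fy=6,interpolation=cv2.INTER_CUBIC))
go(.62,-.158,.14,1,14,1)
E
```

```text
t 15.5 p [0.5831 0.2112 0.1495] yaw -14.23 tilt [ 0.012  0.002 -1.   ] F [0.3 0.2 0.7] M [-0.03 -0.06 -0.02] w 0.0712 q [ 0.17  0.64  1.54 -0.    0.95 -1.15]
n 14 step mm 26.5 deg/row 1.09 yaw now -14.24
[[1, 0.092, 0.004, -0.248, -0.0, -0.006, 0.0001], [1, 0.088, 0.004, -0.25, -0.0, -0.006, 0.0001], [1, 0.083, 0.004, -0.252, -0.0, -0.006, 0.0001], [1, 0.078, 0.004, -0.253, -0.0, -0.006, 0.0001], [1, 0.073, 0.004, -0.254, -0.0, -0.006, 0.0001], [1, 0.068, 0.004, -0.256, -0.0, -0.006, 0.0001], [1, 0.064, 0.004, -0.257, -0.0, -0.006, 0.0001], [1, 0.059, 0.004, -0.258, -0.0, -0.006, 0.0001], [1, 0.054, 0.004, -0.259, -0.0, -0.006, 0.0001], [1, 0.049, 0.004, -0.26, -0.0, -0.006, 0.0001], [1, 0.044, 0.004, -0.261, -0.0, -0.006, 0.0001], [1, 0.039, 0.004, -0.262, -0.0, -0.006, 0.0001], [1, 0.034, 0.004, -0.263, -0.0, -0.006, 0.0001], [1, 0.029, 0.004, -0.263, -0.0, -0.006, 0.0001]]
```

View pics/side9c.png

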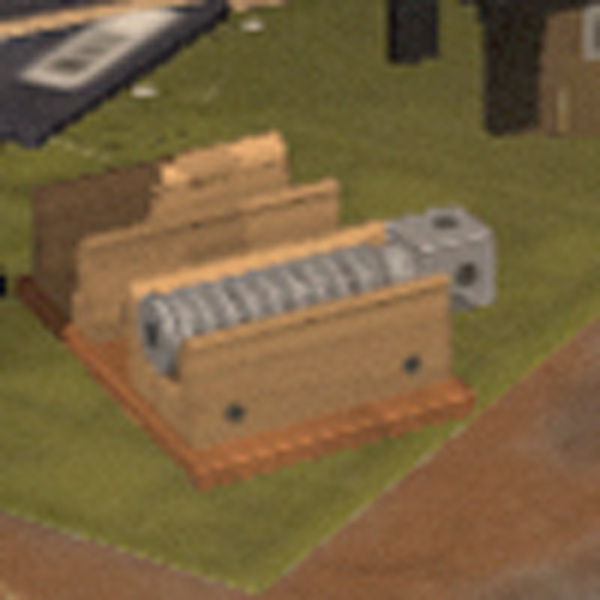

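View pics/top9c.png

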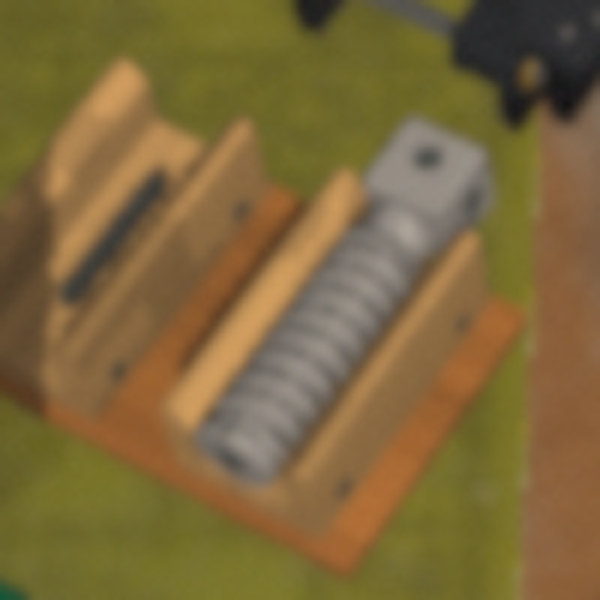

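```bash
python3 - <<'E'
from ov import *
y=np.radians(-14.25); a=np.array([np.cos(y),np.sin(y)]); m=np.array([.5743,.212])-.0798*a; print(m, m@a-.4298)
draw("side","pics/side9.png",[(s,(0,255,0)) for s in spin(m,y,.05)]+[(s,(0,0,255)) for s in spin(m,y,.055)],230,210,310,260,9,"pics/c9.png")
E
```

```text
[0.49695537 0.23164303] -0.005155186677557488
```

View pics/c9.png

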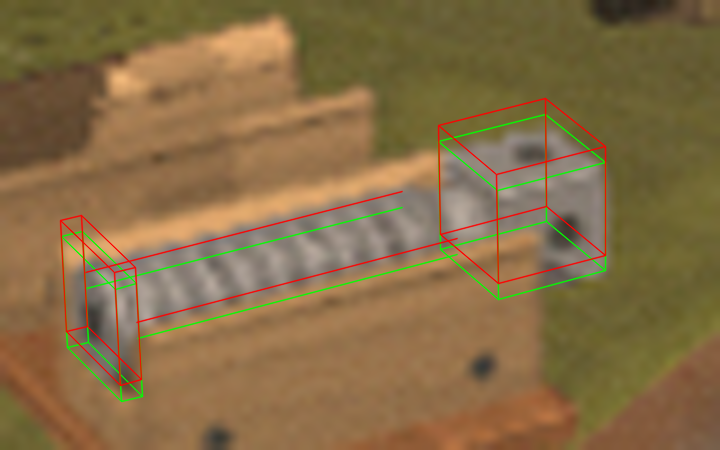

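The coarse spindle sits level in the right cradle at seat height, square out beyond the cheeks. Next, the fine spindle (right cell).

play_rows(
  series=[
    [1,0.05,0,-0.14,0,-0.006,0],
    [1,0.08,0,-0.24,0,-0.006,0],
    [1,0.085,0,-0.26,0,-0.006,0],
    [1,0.08,0,-0.26,0,-0.006,0],
    [1,0.075,0,-0.26,0,-0.006,0],
    [1,0.07,0,-0.26,0,-0.006,0],
    [1,0.07,0,-0.26,0,-0.006,0],
    [1,0.065,0,-0.26,0,-0.006,0],
    [1,0.06,0,-0.26,0,-0.006,0],
    [1,0.055,0,-0.26,0,-0.006,0],
    [1,0.05,0,-0.26,0,-0.006,0],
    [1,0.045,0,-0.26,0,-0.006,0],
  ],
)

```text
time: 16.6
position: [0.6136, -0.097, 0.1415]
tool_rot: [-0.707, 0.009, -0.006, 0.707]
ft_force: [0.4, -0.4, 0.2]
grip_width: 0.0873
```

play_rows(
  series=[
    [1,0.04,0,-0.26,0,-0.006,0],
    [1,0.03,0,-0.22,0,-0.007,0],
    [1,0.01,0.1,-0.16,0,0,0],
    [1,0,0.15,0,0,0,0],
    [1,0,0.1,0,0,0,0],
    [1,0,0,0,0,0,0],
    [1,0,0,0,0,0,0],
  ],
)

```text
time: 17.18
position: [0.6209, -0.1587, 0.1063]
tool_rot: [-0.706, -0.005, 0.008, 0.708]
ft_force: [0.6, 0.2, 0.2]
grip_width: 0.0871
```

```bash
python3 - <<'E'
from plan import *
st(); go(.618,-.1587,.029,1,6,1)
E
```

```text
t 17.18 p [ 0.6209 -0.1587  0.1063] yaw 1.09 tilt [-0.004  0.002 -1.   ] F [0.6 0.2 0.2] M [0.02 0.04 0.02] w 0.0871 q [-0.42  0.72  1.5   0.    0.93 -2.01]
n 6 step mm 12.9 deg/row 0.04 yaw now 1.09
[[1, -0.004, 0.129, -0.0, -0.0001, 0.0001, -0.0002], [1, -0.004, 0.129, -0.0, -0.0001, 0.0001, -0.0002], [1, -0.004, 0.129, -0.0, -0.0001, 0.0001, -0.0002], [1, -0.005, 0.129, -0.0, -0.0001, 0.0001, -0.0002], [1, -0.005, 0.129, -0.0, -0.0001, 0.0001, -0.0002], [1, -0.005, 0.129, 0.0, -0.0001, 0.0001, -0.0002]]
```

play_rows(
  series=[
    [1,-0.01,0.15,0,0,0,0],
    [1,-0.01,0.2,0,0,0,0],
    [1,-0.008,0.2,0,0,0,0],
    [0.5,0,0.15,0,0,0,0],
    [0,0,0.075,0,0,0,0],
    [0,0,0,0,0,0,0],
    [0,0,0,0,0,0,0],
    [0,0,0,0,0,0,0],
    [0,0,0,0,0,0,0],
    [0,0,0,0,0,0,0],
    [0,0,0,0,0,0,0],
    [0,0,0,0,0,0,0],
  ],
  grip_force=50,
)

```text
time: 18.18
position: [0.6195, -0.1592, 0.0314]
tool_rot: [-0.707, -0.006, 0.006, 0.708]
ft_force: [1.2, 7.0, 3.5]
grip_width: 0.0345
```

```bash
python3 - <<'E'
from plan import *
st()
im=eyes.camera("side")[:,:,::-1]
cv2.imwrite("pics/s10.png",cv2.resize(im[200:330,340:490],None,fx=4,fy=4,interpolation=cv2.INTER_CUBIC)); st()
E
```

```text
t 18.18 p [ 0.6195 -0.1592  0.0314] yaw 0.99 tilt [ 0.     0.002 -1.   ] F [1.2 7.  3.5] M [ 1.21 -0.15 -0.01] w 0.0345 q [-0.43  0.83  1.53  0.    0.78 -2.02]
t 18.23 p [ 0.6194 -0.1585  0.0313] yaw 0.97 tilt [-0.     0.003 -1.   ] F [0.4 3.8 4.5] M [ 0.57 -0.07  0.1 ] w 0.0313 q [-0.43  0.83  1.53  0.    0.78 -2.02]
```

View pics/s10.png

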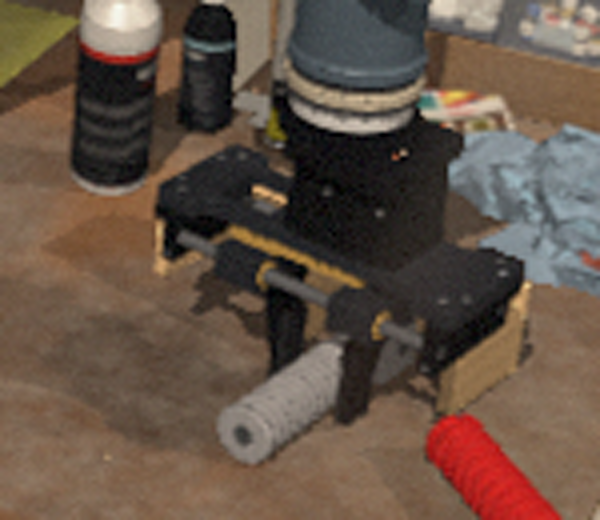

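play_rows(
  series=[
    [0,0,0,0,0,0,0],
    [0,0,0,0,0,0,0],
  ],
)

```text
time: 18.4
position: [0.6194, -0.1586, 0.0313]
tool_rot: [-0.706, -0.006, 0.007, 0.708]
ft_force: [-0.1, 5.7, 4.7]
grip_width: 0.0299
```

```bash
python3 - <<'E'
from plan import *
st()
E
```

```text
t 18.4 p [ 0.6194 -0.1586  0.0313] yaw 1.05 tilt [-0.     0.002 -1.   ] F [-0.1  5.7  4.7] M [ 1.05 -0.03  0.07] w 0.0299 q [-0.43  0.83  1.53  0.    0.78 -2.02]
```

play_rows(
  series=[
    [0,0,-0.03,0,0,0,0],
    [0,0,-0.03,0,0,0,0],
    [0,0,0,0,0,0,0],
  ],
)

```text
time: 18.65
position: [0.6189, -0.1603, 0.0362]
tool_rot: [0.707, 0.006, -0.007, -0.707]
ft_force: [0.4, -0.3, -5.5]
grip_width: 0.0297
```

```bash
python3 - <<'E'
from plan import *
st()
im=eyes.camera("side")[:,:,::-1]
cv2.imwrite("pics/s11.png",cv2.resize(im[200:330,340:490],None,fx=4,fy=4,interpolation=cv2.INTER_CUBIC)); st()
E
```

```text
t 18.65 p [ 0.6189 -0.1603  0.0362] yaw 1.07 tilt [-0.001 -0.    -1.   ] F [ 0.4 -0.3 -5.5] M [ 0.03  0.   -0.02] w 0.0297 q [-0.43  0.82  1.53 -0.    0.79 -2.02]
t 18.7 p [ 0.6189 -0.1603  0.0361] yaw 1.06 tilt [-0.001 -0.    -1.   ] F [ 0.5  0.6 -6. ] M [ 0.1  -0.01  0.02] w 0.0298 q [-0.43  0.82  1.53 -0.    0.79 -2.02]
```

View pics/s11.png

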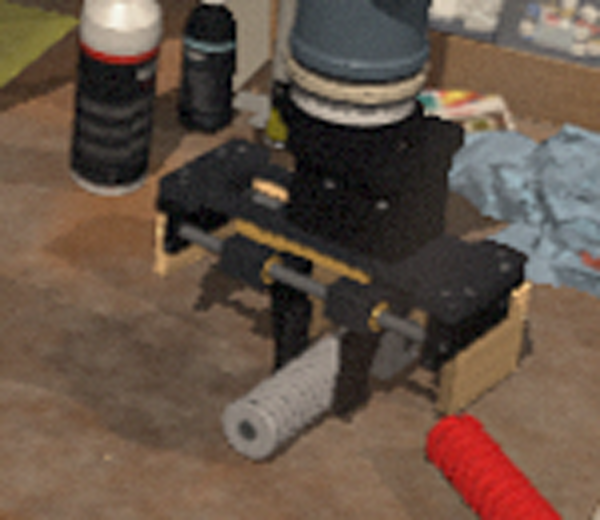

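play_rows(
  series=[
    [0,-0.1,0,0,0,0,0],
    [0,-0.18,0,0,0,0,0],
    [0,-0.18,0,0,0,0,0],
    [0,-0.15,-0.05,0,0,0,0],
    [0,-0.06,-0.15,0.05,0,0,0],
    [0,0,-0.15,0.1,0,0,0],
    [0,0,0,0.1,0,0,0],
    [0,0,0,0.1,0,0,0],
  ],
)

```text
time: 19.37
position: [0.5525, -0.1264, 0.0721]
tool_rot: [0.707, 0.007, -0.005, -0.707]
ft_force: [0.0, 0.4, -6.1]
grip_width: 0.0302
```

```bash
python3 - <<'E'
from plan import *
st(); go(.514,.0764,.07,-14.3,9,0)
E
```

```text
t 19.37 p [ 0.5525 -0.1264  0.0721] yaw 1.02 tilt [ 0.002 -0.001 -1.   ] F [ 0.   0.4 -6.1] M [ 0.08 -0.    0.05] w 0.0302 q [-0.42  0.71  1.71 -0.    0.72 -2.01]
n 9 step mm 22.9 deg/row 1.7 yaw now 1.02
[[0, -0.039, 0.002, 0.226, 0.0, 0.0095, 0.0001], [0, -0.046, 0.002, 0.225, 0.0, 0.0095, 0.0001], [0, -0.052, 0.002, 0.223, 0.0, 0.0095, 0.0001], [0, -0.059, 0.002, 0.222, 0.0, 0.0095, 0.0001], [0, -0.065, 0.002, 0.22, 0.0, 0.0095, 0.0001], [0, -0.072, 0.002, 0.218, 0.0, 0.0095, 0.0001], [0, -0.078, 0.002, 0.216, 0.0, 0.0095, 0.0001], [0, -0.085, 0.002, 0.213, 0.0, 0.0095, 0.0001], [0, -0.091, 0.002, 0.211, 0.0, 0.0095, 0.0001]]
```

play_rows(
  series=[
    [0,-0.04,0,0.225,0,0.0095,0],
    [0,-0.045,0,0.225,0,0.0095,0],
    [0,-0.05,0,0.225,0,0.0095,0],
    [0,-0.06,0,0.22,0,0.0095,0],
    [0,-0.065,0.04,0.22,0,0.0095,0],
    [0,-0.07,0.06,0.22,0,0.0095,0],
    [0,-0.08,0.08,0.215,0,0.0095,0],
    [0,-0.085,0.08,0.21,0,0.0095,0],
    [0,-0.09,0.07,0.2,0,0.0095,0],
    [0,0,0.05,0,0,0,0],
    [0,0,0,0,0,0,0],
    [0,0,0,0,0,0,0],
  ],
)

```text
time: 20.37
position: [0.5132, 0.0756, 0.033]
tool_rot: [0.702, -0.088, 0.087, -0.702]
ft_force: [0.2, 0.0, -7.1]
grip_width: 0.0298
```

```bash
python3 - <<'E'
from plan import *
st()
E
```

```text
t 20.37 p [0.5132 0.0756 0.033 ] yaw -14.24 tilt [-0. -0. -1.] F [ 0.2  0.  -7.1] M [-0.   -0.06  0.01] w 0.0298 q [-0.07  0.74  1.84 -0.    0.55 -1.39]
```

play_rows(
  series=[
    [0,0,0.015,0,0,0,0],
    [0,0,0.007,0,0,0,0],
    [0,0,0,0,0,0,0],
    [0.65,0,0,0,0,0,0],
    [0.65,0,0,0,0,0,0],
    [0.65,0,0,0,0,0,0],
    [0.65,0.1,0,0,0,0,0],
    [0.65,0.2,0,0,0,0,0],
    [0.65,0.2,0.02,0,0,0,0],
    [0.65,0.13,0.02,0,0,0,0],
    [0.65,0,0,0,0,0,0],
    [0.65,0,0,0,0,0,0],
  ],
)

```text
time: 21.37
position: [0.575, 0.0594, 0.0279]
tool_rot: [-0.702, 0.088, -0.089, 0.702]
ft_force: [-0.5, 1.0, -0.1]
grip_width: 0.0565
```

```bash
python3 - <<'E'
from ov import *
from plan import *
st(); p,r,o=pose(); y=np.radians(yawof(r)); a=np.array([np.cos(y),np.sin(y)])
cv2.imwrite("pics/side12.png",eyes.camera("side")[:,:,::-1])
draw("side","pics/side12.png",[(s,(0,255,0)) for s in spin(p[:2]-.0795*a,y)],270,190,390,300,6,"pics/o12.png")
E
```

```text
t 21.37 p [0.575  0.0594 0.0279] yaw -14.36 tilt [ 0.001 -0.    -1.   ] F [-0.5  1.  -0.1] M [ 0.02 -0.01 -0.02] w 0.0565 q [-0.09  0.79  1.69  0.    0.66 -1.41]
```

View pics/o12.png

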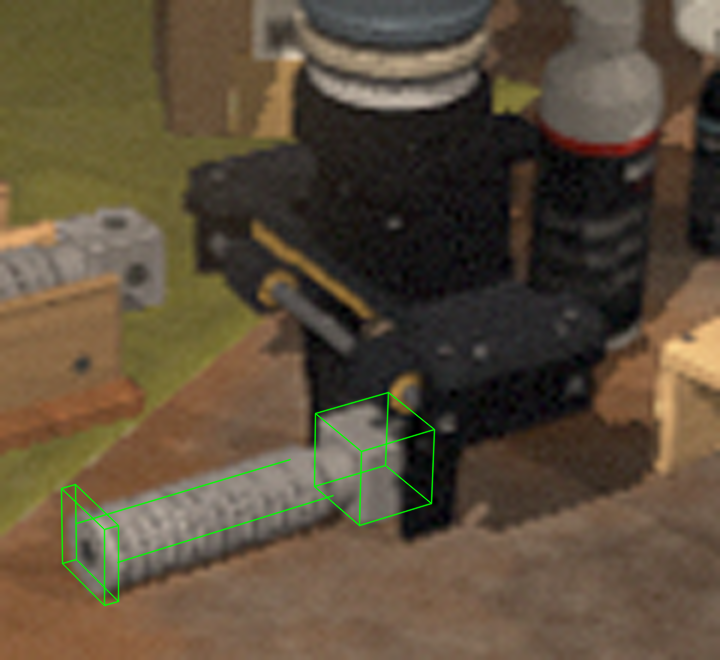

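play_rows(
  series=[
    [0,0,0,0,0,0,0],
    [0,0,0,0,0,0,0],
    [0,0,0,0,0,0,0],
    [0,0,0,0,0,0,0],
    [0,0,0,0,0,0,0],
    [0,0,0,0,0,0,0],
  ],
  grip_force=60,
)

```text
time: 21.92
position: [0.5737, 0.0599, 0.0276]
tool_rot: [-0.702, 0.088, -0.088, 0.702]
ft_force: [-0.4, 0.5, 1.4]
grip_width: 0.0335
```

```bash
python3 - <<'E'
from plan import *
st()
E
```

```text
t 21.92 p [0.5737 0.0599 0.0276] yaw -14.33 tilt [-0.001  0.    -1.   ] F [-0.4  0.5  1.4] M [ 0.12  0.09 -0.03] w 0.0335 q [-0.09  0.79  1.7   0.    0.66 -1.41]
```

```bash
python3 - <<'E'
from plan import *
p,r,o=pose(); p=p.copy(); p[2]+=.095
go(.6049,.3074,.1226,-14.25,12,0,p,r)
E
```

```text
n 12 step mm 20.8 deg/row 0.01 yaw now -14.33
[[0, -0.026, 0.0, 0.206, -0.0, -0.0, -0.0], [0, -0.026, 0.0, 0.206, -0.0, -0.0, -0.0], [0, -0.026, 0.0, 0.206, -0.0, -0.0, -0.0], [0, -0.026, 0.0, 0.206, -0.0, -0.0, -0.0], [0, -0.026, 0.0, 0.206, -0.0, -0.0, -0.0], [0, -0.026, 0.0, 0.206, -0.0, -0.0, -0.0], [0, -0.026, 0.0, 0.206, -0.0, -0.0, -0.0], [0, -0.026, 0.0, 0.206, -0.0, -0.0, -0.0], [0, -0.026, 0.0, 0.206, -0.0, -0.0, -0.0], [0, -0.026, 0.0, 0.206, -0.0, -0.0, -0.0], [0, -0.026, 0.0, 0.206, -0.0, -0.0, -0.0], [0, -0.026, 0.0, 0.206, -0.0, -0.0, -0.0]]
```

play_rows(
  series=[
    [0,0,-0.05,0,0,0,0],
    [0,0,-0.2,0,0,0,0],
    [0,0,-0.25,0,0,0,0],
    [0,0,-0.25,0,0,0,0],
    [0,0,-0.15,0,0,0,0],
    [0,0,-0.05,0,0,0,0],
    [0,0,0,0,0,0,0],
  ],
)

```text
time: 22.5
position: [0.5746, 0.0596, 0.1234]
tool_rot: [0.702, -0.087, 0.089, -0.702]
ft_force: [0.4, -0.0, -6.4]
grip_width: 0.0337
```

Total needed: z 2.47, x −0.31.

play_rows(
  series=[
    [0,-0.01,0,0.1,0,0,0],
    [0,-0.03,0,0.2,0,0,0],
    [0,-0.03,0,0.25,0,0,0],
    [0,-0.03,0,0.25,0,0,0],
    [0,-0.03,0,0.25,0,0,0],
    [0,-0.03,0,0.25,0,0,0],
    [0,-0.03,0,0.25,0,0,0],
    [0,-0.03,0,0.25,0,0,0],
    [0,-0.03,0,0.25,0,0,0],
    [0,-0.03,0,0.22,0,0,0],
    [0,-0.03,0,0.14,0,0,0],
    [0,0,0,0.06,0,0,0],
  ],
)

```text
time: 23.5
position: [0.6033, 0.3093, 0.1202]
tool_rot: [0.702, -0.089, 0.086, -0.701]
ft_force: [0.3, -0.2, -6.5]
grip_width: 0.0334
```

play_rows(
  series=[
    [0,0,0,0,0,0,0],
    [0,0,0,0,0,0,0],
  ],
)

```text
time: 23.67
position: [0.6043, 0.3059, 0.1214]
tool_rot: [0.702, -0.089, 0.087, -0.701]
ft_force: [0.2, -0.3, -5.2]
grip_width: 0.0334
```

```bash
python3 - <<'E'
from ov import *
from plan import *
st(); p,r,o=pose(); y=np.radians(yawof(r)); a=np.array([np.cos(y),np.sin(y)]); b=np.array([-a[1],a[0]])
print("along",p[:2]@a,"lat",p[:2]@b)
cv2.imwrite("pics/side13.png",eyes.camera("side")[:,:,::-1])
draw("side","pics/side13.png",[(s,(0,255,0)) for s in spin(p[:2]-.078*a,y,p[2]-.0106)],205,170,305,270,6,"pics/o13.png")
E
```

```text
t 23.67 p [0.6043 0.3059 0.1214] yaw -14.29 tilt [-0.002 -0.002 -1.   ] F [ 0.2 -0.3 -5.2] M [-0.14 -0.39  0.01] w 0.0334 q [ 0.3   0.74  1.39 -0.    1.01 -1.02]
along 0.5101181791516212 lat 0.4456081034798531
```

View pics/o13.png

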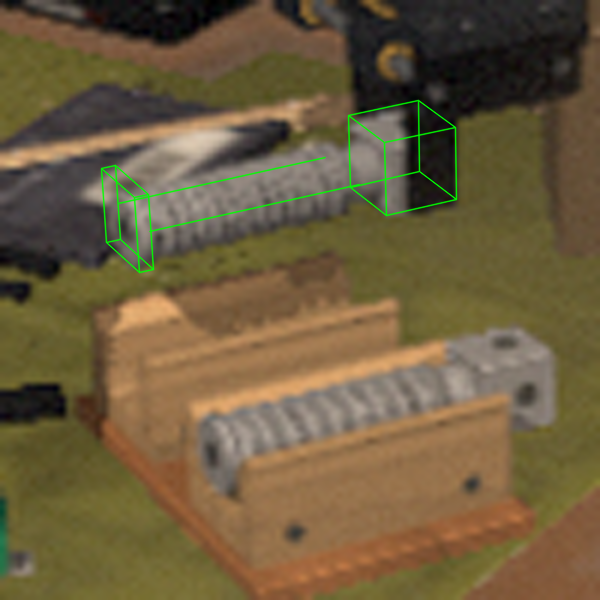

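play_rows(
  series=[
    [0,0,0.06,0.015,0,0,0],
    [0,0,0.12,0,0,0,0],
    [0,0,0.14,0,0,0,0],
    [0,0,0.1,0,0,0,0],
    [0,0,0.06,0,0,0,0],
    [0,0,0.03,0,0,0,0],
    [0,0,0,0,0,0,0],
  ],
)

```text
time: 24.3
position: [0.6048, 0.3078, 0.0699]
tool_rot: [0.702, -0.089, 0.087, -0.701]
ft_force: [0.5, -0.1, -6.6]
grip_width: 0.0335
```

```bash
python3 - <<'E'
from plan import *
st()
E
```

```text
t 24.3 p [0.6048 0.3078 0.0699] yaw -14.34 tilt [-0.002 -0.001 -1.   ] F [ 0.5 -0.1 -6.6] M [-0.08 -0.39 -0.03] w 0.0335 q [ 0.31  0.81  1.41 -0.    0.92 -1.01]
```

Free, no cheek contact. Lower towards tip height (≈0.0642).

play_rows(
  series=[
    [0,0,0.03,0,0,0,0],
    [0,0,0.015,0,0,0,0],
    [0,0,0.01,0,0,0,0],
    [0,0,0,0,0,0,0],
  ],
)

```text
time: 24.63
position: [0.6056, 0.3083, 0.0662]
tool_rot: [-0.702, 0.088, -0.088, 0.702]
ft_force: [-0.1, -0.7, -6.1]
grip_width: 0.0336
```

```bash
python3 - <<'E'
from plan import *
st()
E
```

```text
t 24.63 p [0.6056 0.3083 0.0662] yaw -14.32 tilt [ 0.  0. -1.] F [-0.1 -0.7 -6.1] M [-0.11 -0.38 -0.03] w 0.0336 q [ 0.31  0.82  1.41 -0.    0.91 -1.01]
```

play_rows(
  series=[
    [0,0,0,0,0,0,0],
    [0,0,0.01,0,0,0,0],
    [0,0,0,0,0,0,0],
  ],
)

```text
time: 24.88
position: [0.6056, 0.3082, 0.0652]
tool_rot: [-0.702, 0.088, -0.088, 0.702]
ft_force: [0.2, -0.1, -7.0]
grip_width: 0.0336
```

```bash
python3 - <<'E'
from plan import *
st()
E
```

```text
t 24.88 p [0.6056 0.3082 0.0652] yaw -14.33 tilt [ 0.  0. -1.] F [ 0.2 -0.1 -7. ] M [-0.07 -0.37 -0.02] w 0.0336 q [ 0.31  0.82  1.41 -0.    0.91 -1.01]
```

play_rows(
  series=[
    [0,0,0.01,0,0,0,0],
    [0,0,0.01,0,0,0,0],
    [0,0,0,0,0,0,0],
  ],
)

```text
time: 25.13
position: [0.6061, 0.3082, 0.0632]
tool_rot: [-0.701, 0.088, -0.089, 0.702]
ft_force: [0.0, 0.0, -4.9]
grip_width: 0.0334
```

```bash
python3 - <<'E'
from plan import *
st()
E
```

```text
t 25.13 p [0.6061 0.3082 0.0632] yaw -14.33 tilt [ 0.001  0.    -1.   ] F [ 0.   0.  -4.9] M [-0.09 -0.45 -0.07] w 0.0334 q [ 0.31  0.82  1.41 -0.    0.91 -1.01]
```

play_rows(
  series=[
    [0,0,0.01,0,0,0,0],
    [0,0,0,0,0,0,0],
    [0,0,0,0,0,0,0],
  ],
)

```text
time: 25.38
position: [0.6063, 0.3082, 0.0624]
tool_rot: [-0.701, 0.088, -0.089, 0.702]
ft_force: [3.1, -0.8, -5.4]
grip_width: 0.0335
```

```bash
python3 - <<'E'
from plan import *
st()
E
```

```text
t 25.38 p [0.6063 0.3082 0.0624] yaw -14.33 tilt [ 0.002  0.    -1.   ] F [ 3.1 -0.8 -5.4] M [-0.16 -0.6   0.02] w 0.0335 q [ 0.31  0.82  1.41 -0.    0.91 -1.01]
```

play_rows(
  series=[
    [0,0.01,0,0,0,0,0],
    [0,0,0.01,0,0,0,0],
    [0,0,0,0,0,0,0],
  ],
)

```text
time: 25.63
position: [0.6065, 0.308, 0.0614]
tool_rot: [-0.701, 0.088, -0.088, 0.702]
ft_force: [0.9, 0.1, -1.6]
grip_width: 0.0338
```

```bash
python3 - <<'E'
from plan import *
st()
E
```

```text
t 25.63 p [0.6065 0.308  0.0614] yaw -14.35 tilt [-0.  0. -1.] F [ 0.9  0.1 -1.6] M [ 0.02 -0.12  0.03] w 0.0338 q [ 0.31  0.83  1.41  0.    0.91 -1.01]
```

play_rows(
  series=[
    [0,0.003,0.01,0,0,0,0],
    [0,0,0,0,0,0,0],
    [0,0,0,0,0,0,0],
  ],
)

```text
time: 25.88
position: [0.6066, 0.308, 0.0608]
tool_rot: [-0.701, 0.088, -0.088, 0.702]
ft_force: [-0.3, 0.1, 1.8]
grip_width: 0.0335
```

```bash
python3 - <<'E'
from plan import *
st()
E
```

```text
t 25.88 p [0.6066 0.308  0.0608] yaw -14.34 tilt [-0.  0. -1.] F [-0.3  0.1  1.8] M [0.13 0.45 0.02] w 0.0335 q [ 0.31  0.83  1.41  0.    0.91 -1.02]
```

play_rows(
  series=[
    [0.55,0,0,0,0,0,0],
    [0.55,0,0,0,0,0,0],
    [0.55,0,0,0,0,0,0],
    [0.55,0,0,0,0,0,0],
    [0.55,0.03,-0.05,0,0,0,0],
    [0.55,0,-0.2,0,0,0,0],
    [0.55,0,-0.3,0,0,0,0],
    [0.55,0.1,-0.3,0,0,0,0],
    [0.55,0.2,-0.2,0,0,0,0],
    [0.55,0.2,-0.1,0,0,0,0],
    [0.55,0,0,0,0,0,0],
  ],
)

```text
time: 26.8
position: [0.6645, 0.294, 0.1801]
tool_rot: [-0.7, 0.084, -0.093, 0.703]
ft_force: [1.1, -0.1, 0.9]
grip_width: 0.0476
```

```bash
python3 - <<'E'
from ov import *
from plan import *
st()
y=np.radians(-14.3); a=np.array([np.cos(y),np.sin(y)])
mA=np.array([.5743,.212])-.0798*a; mB=np.array([.6066,.308])-.078*a
for n,w,f in(("side",(215,190,315,265),7),("top",(175,175,285,275),6)):
  ims=[eyes.camera(n)[:,:,::-1].astype(np.float32) for _ in range(3)]
  cv2.imwrite(f"pics/{n}14.png",np.mean(ims,0).astype(np.uint8))
  draw(n,f"pics/{n}14.png",[],*w,f,f"pics/{n}14c.png")
  draw(n,f"pics/{n}14.png",[(s,(0,255,0)) for m in(mA,mB) for s in spin(m,y,.05)],*w,f,f"pics/{n}14o.png")
E
```

```text
t 26.8 p [0.6645 0.294  0.1801] yaw -14.43 tilt [ 0.013  0.002 -1.   ] F [ 1.1 -0.1  0.9] M [ 0.08 -0.01 -0.  ] w 0.0476 q [ 0.26  0.73  1.22 -0.    1.18 -1.05]
```

View pics/side14c.png

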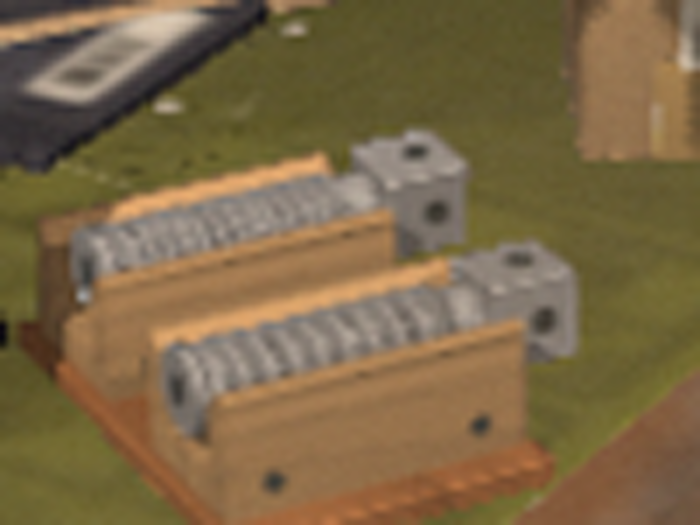

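View pics/side14o.png

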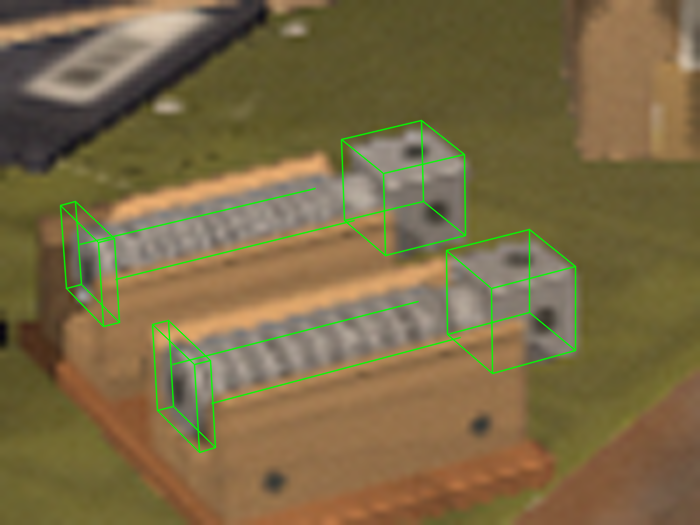

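View pics/top14c.png

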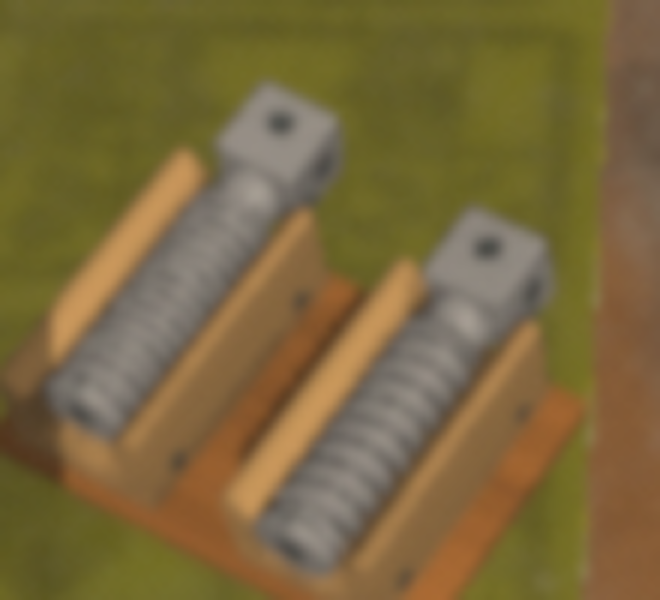

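```bash
python3 - <<'E'
from plan import *
go(.6056,.308,.105,-14.3,5,0)
E
```

```text
n 5 step mm 17.3 deg/row 0.04 yaw now -14.29
[[0, -0.104, 0.137, 0.001, 0.0001, 0.0, -0.0002], [0, -0.105, 0.137, 0.001, 0.0001, 0.0, -0.0002], [0, -0.105, 0.137, 0.001, 0.0001, 0.0, -0.0002], [0, -0.105, 0.137, 0.001, 0.0001, 0.0, -0.0002], [0, -0.105, 0.137, 0.001, 0.0001, 0.0, -0.0002]]
```

play_rows(
  series=[
    [0,-0.1,0.05,0,0,0,0],
    [0,-0.1,0.1,0,0,0,0],
    [0,-0.1,0.1,0,0,0,0],
    [0,-0.1,0.1,0,0,0,0],
    [0,-0.12,0.1,0,0,0,0],
    [0,0,0.1,0,0,0,0],
    [0,0,0.08,0,0,0,0],
    [0,0,0.05,0,0,0,0],
    [0,0,0,0,0,0,0],
  ],
  grip_force=10,
)

```text
time: 27.85
position: [0.6076, 0.3072, 0.1054]
tool_rot: [0.702, -0.089, 0.088, -0.701]
ft_force: [0.3, 0.6, 0.7]
grip_width: 0.0021
```

```bash
python3 - <<'E'
from plan import *
st()
E
```

```text
t 27.85 p [0.6076 0.3072 0.1054] yaw -14.34 tilt [-0.002 -0.001 -1.   ] F [0.3 0.6 0.7] M [ 0.01  0.   -0.  ] w 0.0021 q [ 0.3   0.77  1.39 -0.    0.99 -1.02]
```

Lower onto the square top gently (expected contact TCP z ≈ 0.092).

play_rows(
  series=[
    [0,0,0.06,0,0,0,0],
    [0,0,0.04,0,0,0,0],
    [0,0,0.02,0,0,0,0],
    [0,0,0.015,0,0,0,0],
    [0,0,0,0,0,0,0],
  ],
)

```text
time: 28.27
position: [0.6078, 0.3074, 0.0933]
tool_rot: [0.702, -0.088, 0.088, -0.702]
ft_force: [-0.4, 0.6, 0.0]
grip_width: 0.0004
```

```bash
python3 - <<'E'
from plan import *
st()
E
```

```text
t 28.27 p [0.6078 0.3074 0.0933] yaw -14.34 tilt [-0. -0. -1.] F [-0.4  0.6  0. ] M [ 0.02 -0.   -0.07] w 0.0004 q [ 0.3   0.78  1.39 -0.    0.97 -1.02]
```

play_rows(
  series=[
    [0,0,0.01,0,0,0,0],
    [0,0,0.01,0,0,0,0],
    [0,0,0,0,0,0,0],
  ],
)

```text
time: 28.52
position: [0.6083, 0.3078, 0.0919]
tool_rot: [-0.701, 0.088, -0.089, 0.702]
ft_force: [0.0, 0.2, 1.7]
grip_width: 0.0007
```

```bash
python3 - <<'E'
from plan import *
st()
E
```

```text
t 28.52 p [0.6083 0.3078 0.0919] yaw -14.33 tilt [ 0.001  0.    -1.   ] F [0.  0.2 1.7] M [ 0.03 -0.02 -0.03] w 0.0007 q [ 0.3   0.79  1.39  0.    0.96 -1.02]
```

play_rows(
  series=[
    [0,0,-0.1,0,0,0,0],
    [0,-0.1,-0.05,0,0,0,0],
    [0,-0.25,0,0,0,0,0],
    [0,-0.3,0,0,0,0,0],
    [0,-0.3,0,0,0,0,0],
    [0,-0.2,0,0,0,0,0],
    [0,-0.1,0.05,0,0,0,0],
    [0,0,0.05,0,0,0,0],
    [0,0,0.02,0,0,0,0],
    [0,0,0,0,0,0,0],
  ],
)

```text
time: 29.35
position: [0.488, 0.3384, 0.0941]
tool_rot: [-0.701, 0.088, -0.089, 0.702]
ft_force: [-0.9, 0.5, -0.1]
grip_width: 0.0007
```

```bash
python3 - <<'E'
from plan import *
st()
E
```

```text
t 29.35 p [0.488  0.3384 0.0941] yaw -14.36 tilt [ 0.001  0.    -1.   ] F [-0.9  0.5 -0.1] M [ 0.04 -0.   -0.  ] w 0.0007 q [ 0.42  0.69  1.63 -0.    0.81 -0.9 ]
```

play_rows(
  series=[
    [0,0,0.01,0,0,0,0],
    [0,0,0.01,0,0,0,0],
    [0,0,0,0,0,0,0],
  ],
)

```text
time: 29.6
position: [0.4879, 0.3383, 0.0924]
tool_rot: [-0.701, 0.088, -0.089, 0.702]
ft_force: [1.1, -0.3, 0.0]
grip_width: 0.0005
```

```bash
python3 - <<'E'
from plan import *
st()
E
```

```text
t 29.6 p [0.4879 0.3383 0.0924] yaw -14.39 tilt [ 0.001  0.    -1.   ] F [ 1.1 -0.3  0. ] M [ 0.01 -0.02  0.01] w 0.0005 q [ 0.42  0.7   1.63 -0.    0.81 -0.9 ]
```

play_rows(
  series=[
    [0,0,0.01,0,0,0,0],
    [0,0,0.01,0,0,0,0],
    [0,0,0,0,0,0,0],
  ],
)

```text
time: 29.85
position: [0.4875, 0.3387, 0.0914]
tool_rot: [-0.701, 0.088, -0.089, 0.702]
ft_force: [0.4, 0.2, 6.4]
grip_width: 0.001
```

```bash
python3 - <<'E'
from plan import *
st()
E
```

```text
t 29.85 p [0.4875 0.3387 0.0914] yaw -14.35 tilt [ 0.002  0.001 -1.   ] F [0.4 0.2 6.4] M [ 0.01  0.13 -0.02] w 0.001 q [ 0.42  0.7   1.63  0.    0.81 -0.9 ]
```

play_rows(
  series=[
    [0,0,-0.1,0,0,0,0],
    [0,0,-0.1,-0.1,0,0,0],
    [0,-0.03,0,-0.25,0,0,0],
    [0,-0.03,0,-0.3,0,0,0],
    [0,-0.03,0,-0.25,0,0,0],
    [0,0,0.05,-0.115,0,0,0],
    [0,0,0.06,0,0,0,0],
    [0,0,0.04,0,0,0,0],
    [0,0,0.01,0,0,0,0],
    [0,0,0,0,0,0,0],
  ],
)

```text
time: 30.68
position: [0.4535, 0.2433, 0.094]
tool_rot: [-0.701, 0.088, -0.088, 0.702]
ft_force: [-0.0, 1.5, 0.2]
grip_width: 0.0005
```

```bash
python3 - <<'E'
from plan import *
st()
E
```

```text
t 30.68 p [0.4535 0.2433 0.094 ] yaw -14.29 tilt [ 0.  0. -1.] F [-0.   1.5  0.2] M [0.03 0.02 0.03] w 0.0005 q [ 0.27  0.63  1.83  0.    0.68 -1.05]
```

play_rows(
  series=[
    [0,0,0.01,0,0,0,0],
    [0,0,0.01,0,0,0,0],
    [0,0,0.01,0,0,0,0],
    [0,0,0,0,0,0,0],
  ],
)

```text
time: 31.02
position: [0.4529, 0.2429, 0.0918]
tool_rot: [-0.701, 0.088, -0.088, 0.702]
ft_force: [0.4, 0.9, 4.1]
grip_width: 0.0004
```

```bash
python3 - <<'E'
from plan import *
st()
E
```

```text
t 31.02 p [0.4529 0.2429 0.0918] yaw -14.3 tilt [ 0.  0. -1.] F [0.4 0.9 4.1] M [ 0.1   0.13 -0.01] w 0.0004 q [ 0.27  0.63  1.84  0.    0.67 -1.05]
```

play_rows(
  series=[
    [0,0,-0.1,0,0,0,0],
    [0,0.1,-0.05,0,0,0,0],
    [0,0.25,0,0,0,0,0],
    [0,0.3,0,0,0,0,0],
    [0,0.3,0,0,0,0,0],
    [0,0.2,0,0,0,0,0],
    [0,0.06,0.06,0,0,0,0],
    [0,0,0.05,0,0,0,0],
    [0,0,0.02,0,0,0,0],
    [0,0,0.01,0,0,0,0],
    [0,0,0,0,0,0,0],
  ],
)

```text
time: 31.93
position: [0.5682, 0.2128, 0.0922]
tool_rot: [0.702, -0.089, 0.087, -0.701]
ft_force: [-0.8, -0.6, 0.6]
grip_width: 0.0005
```

```bash
python3 - <<'E'
from plan import *
st()
E
```

```text
t 31.93 p [0.5682 0.2128 0.0922] yaw -14.28 tilt [-0.003 -0.    -1.   ] F [-0.8 -0.6  0.6] M [ 0.01  0.04 -0.05] w 0.0005 q [ 0.17  0.71  1.6   0.    0.84 -1.15]
```

play_rows(
  series=[
    [0,0,-0.1,0,0,0,0],
    [0,0,-0.25,0,0,0,0],
    [0,0,-0.3,0,0,0,0],
    [0,0.1,-0.3,-0.2,0,0,0],
    [0,0.1,-0.1,-0.3,0,0,0],
    [0,0,0,-0.3,0,0,0],
    [0,0,0,-0.3,0,0,0],
    [0,0,0,-0.2,0,0,0],
    [0,0,0,0,0,0,0],
    [0,0,0,0,0,0,0],
  ],
)

```text
time: 32.77
position: [0.5567, 0.0813, 0.1984]
tool_rot: [-0.701, 0.089, -0.089, 0.702]
ft_force: [0.2, 0.9, 0.1]
grip_width: 0.0003
```

```bash
python3 - <<'E'
from plan import *
st()
for n in("side","top"):
  im=eyes.camera(n)[:,:,::-1]; cv2.imwrite(f"pics/{n}15.png",im)
im=cv2.imread("pics/top15.png"); cv2.imwrite("pics/t15c.png",cv2.resize(im[170:320,120:320],None,fx=4,fy=4,interpolation=cv2.INTER_CUBIC))
E
```

```text
t 32.77 p [0.5567 0.0813 0.1984] yaw -14.44 tilt [ 0.     0.001 -1.   ] F [0.2 0.9 0.1] M [ 0.05 -0.01  0.03] w 0.0003 q [-0.05  0.51  1.64  0.    0.99 -1.37]
```

View pics/side15.png

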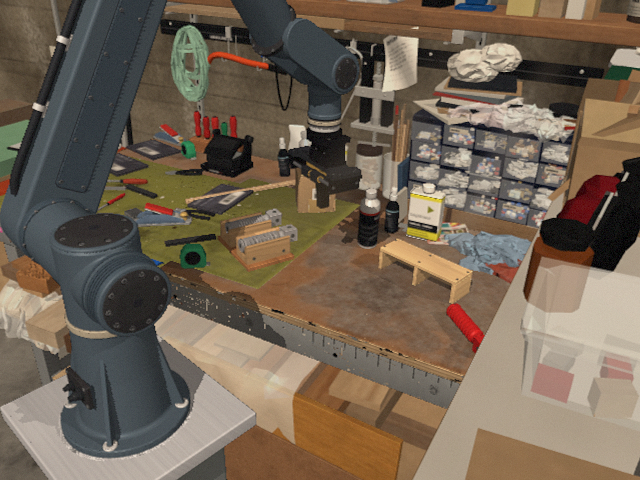

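View pics/t15c.png

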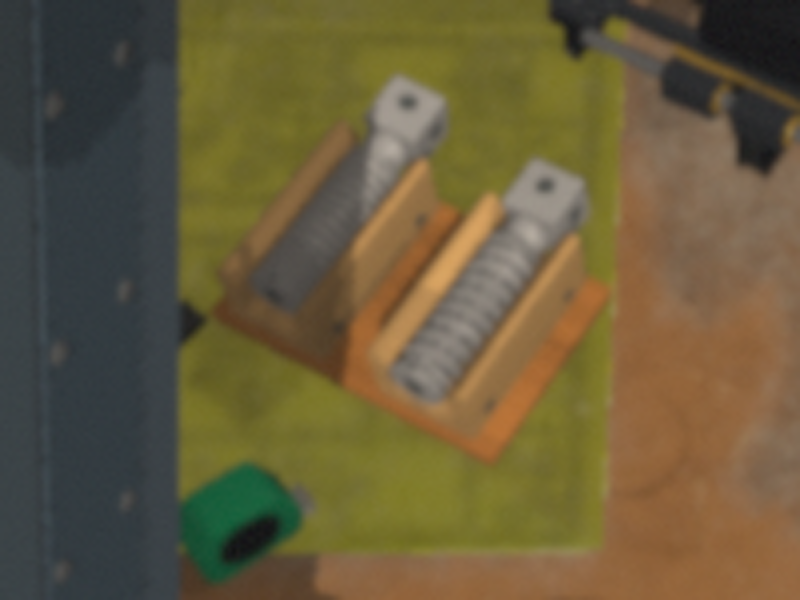

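Side view: both spindles are in the gauges (255,235), the rack is empty (425,270), and the bottle (369,220), tape (193,255) and stick (190,240) are where they were. Handing in.

```bash
python3 -c "
from rig import ticket
print(ticket.hand_in())"
```

```text
the job is handed in; nothing more can be done
None
```

Both spindles are bedded in their matching gauges and the job is handed in, at about 33 s of the 64 s allowed. I got no verdict back.

- **Sorting:** The spindle from the left cell measured 10 mm pitch in both pictures, so it went in the right gauge, whose plate measured about 70 mm. The right-cell spindle peaked at 7 mm only weakly, in the top picture. It went in the left gauge, whose plate measured about 64 mm. Both bedding to full depth supports that choice.
- **Handling:** I drew each spindle out by its thread, set it down on the bench, took it again by the square and lowered it by feel.
- **Mended on the way:** On the first try with the coarse spindle, a finger touched the end of a cheek and the collar brushed a bevel, at about 10 N or less. It then bedded about one pitch off centre. I gripped it again further out on the square and moved it back 10 mm.
- **Depth checks:** Both came down to full depth at the grip, within about 0.3 mm. Fingertip probing found the fine spindle's square top at about 67 mm and its collar at about 66.5 mm. The coarse spindle's collar was at about 67 mm. On the coarse square the probe stopped at about 67 mm without a clear touch, so that only shows it is not riding high.
- **Centring:** I estimate the coarse thread is about 1 mm off its plate's middle and the fine about 2 mm. The plate positions come from one picture. For the coarse plate it read 4 mm off the gauge's middle, slightly past the 3.5 mm stated.
- **Bystanders:** The last pictures show the bottle, tape measure and sanding stick where they were.

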